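Latch the sample transport case

TASK

Get the sample transport case ready to go: swing its lid down onto the seal, hook the wire loop of the toggle latch over the keeper on the lid, and press the latch lever down flat until it snaps past centre and stays shut, holding the lid tight. Leave everything else on the bench standing where it is.

Things in the scene. Friction and masses are not known exactly. Their poses are not given: they have to be found in the camera images.
- case: light-grey insulated sample case, too heavy to slide. Body 190 (x) by 240 (y) by 120 mm high, lid 35 mm more. Origin: centre of the underside, z up. Its -x side (plane x = -95 mm) carries one steel toggle latch at mid-width (y = 0). The lid overhangs the body by 4 mm (its front face is at x = -99). A folded handle 9 mm high lies on the lid; the front 55 mm of the lid are flat.
- lid_hinge (a point): middle of the lid's hinge line, case x = +95, y = 0, z = 120 mm; the line runs along the case's y. Axes as the case's.
- lid (a joint): lid angle: 0 fully home, grows as it opens upward; starts half open. Stiff hinge: it stays where it is left; 2 N at the front edge close it, 6 N open it. A springy seal under the front rim meets the lid at about 0.024 rad (4.5 mm gap in front) and pushes back 14 N per mm, so unlatched it cannot stay home; latched it reads about 0.005.
- lid_edge (a point): point on the lid's flat top face, mid-width, 14 mm behind its front edge; with the lid home it is 180 mm in front of the hinge line and 35 mm above it. A good place to press the lid down. Turns with the lid.
- keeper (a point): seat of the keeper, the 26 mm wide steel hook on the lid's front face: where the loop bar's axis lies when hooked. Axes turn with the lid (lid home: the case's). Home it is at case x = -111.75, z = 137; about 4.3 mm higher on the seal. The seat is a slot open upward, 7.5 mm wide in x, for the 5 mm bar.
- keeper_lip (a point): middle of the top edge of the keeper's outer lip (3.5 mm thick): 5.5 mm in x outside and 5.5 mm above the seat point. On the lid side of the slot stands a flat block, 13 mm higher than the seat point, its face 3.75 mm inside of it: pressed against this block above the lip and then lowered, the bar drops into the slot.
- latch_lever (a joint): lever angle: 0 hangs flat down the front face (shut, a stop), grows as the tip swings out and up (1.57 level, 2.7 upper stop). Hangs loose by its weight (90 g); starts nearly down. With the loop hooked it rests sticking out at about 1.1. Pressed down it draws loop and lid tight, at most about 4 N at the tip; below about 0.2 it goes over centre and stays shut.
- lever_pivot (a point): middle of the lever's pivot pin, case x = -112, y = 0, z = 92 mm, 17 mm off the front face; the pin runs along the case's y. Axes as the case's.
- lever_tip (a point): point on the lever's outer face near its tip, where to press: 50 mm below the pivot and 8 mm outside it when the lever hangs at 0; turns with the lever. The lever is a steel channel 30 mm wide; its curled tip ends 15 mm further on.
- latch_loop (a joint): angle of the wire loop to the lever; its tilt outward from straight up is this minus the lever angle. It is pinned to the lever 14 mm from the lever pivot (lever at 0: case x = -108.6, z = 78.4). Light friction keeps it where it is put; starts sticking outward and a little down. With the lever at 0 its pin is past centre, so a pull straight up locks the lever: pull outward and up to swing the lever out.
- loop_bar (a point): middle of the loop's cross bar, which runs along the case's y. The loop is a U of 5 mm steel wire: legs 59.6 mm long from the loop's pin to the bar axis, 47 mm over the outsides, 37 mm inside. Take it across the outsides of the legs close to the bar. The lever follows loosely; the bar reaches at most 73 mm from the lever pivot.
- cold_pack: white flat cold pack, 100 x 160 x 22 mm, lying on the bench; leave alone. Origin under its centre.
- logger: small grey temperature logger, 45 x 75 x 20 mm; leave alone. Origin under its centre.
- reagent: amber bottle, 60 mm across, 125 mm high; leave alone. Origin under its centre.
- vial_a: clear vial with black cap, 25 mm across, 52 mm high; leave alone. Origin under its centre.
- vial_b: a second such vial; leave alone.
- tube_rack: white tube rack with capped tubes, 60 x 200 x 94 mm; leave alone. Origin under its centre.
- scanner: hand-held scanner lying down, about 55 x 180 x 35 mm; leave alone. Origin under its middle.

How it is judged:
By the outcome, as a careful person would: the job done as asked, in the order asked, and still so for the second after the job is handed in, with the robot touching nothing.
It also fails if it takes over 64 s, if anything falls off the work surface, if the arm or the gripper's body presses on something with over 40 N, if the wrist force passes 120 N, or if a joint passes its speed limit or range.

ROBOT

A 7-joint arm with a two-finger parallel gripper is mounted at the origin on the work surface. World frame = base frame: x ahead of the robot, y to its left, z up, the work surface at z = 0. Lengths are in m, angles in rad, forces in N, time in s.
With the tool pointing down it reaches from about 0.4 to 0.875 m from the base axis. Payload 19.3 kg.
Tool frame: the origin (TCP) lies between the finger pads; the fingertips stand ahead of it and the grasp point (between the pads) lies 8 mm behind it (bot.tip_extent is the x of the fingertips in the tool frame, in m); x points along the fingers, y is the direction in which the jaws open and shut, and the axes are right-handed (so a half turn about x gives the same grasp; the last joint's range is limited). The gripper opens to 85 mm and grips with 20 to 120 N. Pads are 22 mm wide; open, the fingers measure 114 mm over their backs; the gripper's body (76 mm by 85 mm) begins 54 mm behind the grasp point. The pads swing forward as they close: fully open they stand 13 mm farther back than shut.
Start: joints at [1.166, 0.521, -0.036, 1.599, 0.021, 1.021, -0.113], TCP at [0.205, -0.59, 0.242] pointing down, gripper open.
Joint ranges: [-2.91, 2.91], [-0.3, 2.13], [-1.5, 1.42], [0.17, 2.43], [-1.26, 4.41], [0.16, 1.93], [-2.52, 2.52]. Speed limits (rad/s): [1.89, 1.89, 2.39, 2.39, 3.01, 3.01, 3.01].

INTERFACE

Orientations are given as [roll, pitch, yaw] about the fixed x, y, z axes, in that order (R = Rz(yaw) Ry(pitch) Rx(roll)).
In Python, from workcell import observe, grab_frame, camera_info, bot, nets gives the robot as it stands.
- The arm moves only by the tool jog_arm, never from a script. Its argument "commands" is a list of rows, each a list of 6 numbers: the shift along the tool's x, y, z in mm, then the turn, a rotation vector about the tool's x, y, z in rad. A call has 1 to 20 rows; each row shifts and turns the pose as measured when the row begins, along the tool's axes as they then stand; what a row does not reach is not made up. A row lasts 1/10 s, in which the tool goes at most 50 mm and 8.59 degrees, less where a joint would pass 70% of its speed; a pose out of reach is approached as far as the arm can. A call is refused whole if a number of a shift passes 50 or a number of a turn 0.15, either way. A call with a gripper value outside its range is refused whole. "gripper" is the closure in counts, from 0 (fully open) to 255 (shut), set as the call begins (left out, the last holds). The fingers move at their own pace and stop on an object; "newtons" is the grip in N (left out, the last holds). Time passes only in rows, so rows that do not move let the fingers close. It gives the time, the measured TCP pose, the force and the opening at its end, in the units of the state.
- observe(): the state, without advancing time (a new reading comes with each control period).
- grab_frame(name): name is "side" or "top" or "wrist"; returns the picture (480x640x3 uint8, red, green, blue); there is no depth.
- camera_info(name): a dict with "fov_y" (degrees; the focal length in pixels is half the picture's height over the tangent of half this angle, whatever the lens; pixels are square), "cx", "cy" (the principal point, pixels), "R" (3x3) and "t" (3): a world point X has camera coordinates R X + t; the wrist camera has in their place "tool_from_camera" (4x4, takes a point from camera to tool coordinates, whose origin is the TCP and whose axes are the tool frame's). Camera axes: x right, y down, z forward; pixel columns grow to the right and rows downward; lengths in m; the calibration is good to about 2 mm. A picture is of the moment at which its call begins: read the wrist's pose just before it. camera_info takes no time and is no camera call.
- bot.job_done(): hands the job in, once; it reports no verdict.
Trained networks look in the newest picture that a camera, given by its name, has taken for a name from the list of things; names that differ only in an ending like _2 or _b are one class to them, and where a whole thing is asked for, a point or a joint stands for the part that bears it (a point fixed in the world has none). Each returns a list of dicts, best first, with "p" (0 to 1); they miss things now and then, are a little off and sometimes report something else, mostly with a low value. They report only what shows in the picture. A call takes as long as a camera call.
- nets.find_in(camera, name): "rect" ([left, top, right, bottom] in pixels, round what is visible of it).
- nets.silhouettes(camera, name): "mask" (480x640 bool, what is visible of it) and "rect" ([left, top, right, bottom] in pixels, round what is visible of it).
- nets.pinpoint(camera, name): "location" ([column, row] in pixels: a listed point, or the origin of a listed thing).
The state is a dict: "clock": time; "qpos": joint angles; "qd": joint speeds; "joint_efforts": joint torques, N m; "position": TCP position; "tool_rot": TCP orientation; "force": force on the tool from outside, world axes, zero at the start; "moment": the same for the moment, N m; "grip_width": finger opening in m.
Only numpy, scipy, OpenCV 4.12 (cv2) and the standard library are available. Lean on these libraries where they do the work, as an engineer would, in place of code of your own. Each camera call takes 0.05 s, during which the arm holds its last target.

## Working session

There is one attempt and no reset: what is moved stays moved. The work goes in short steps, Python scripts to look and compute and a tool call to move; the robot and the scene stay as the last step left them, time stands still between calls to the robot, and variables do not carry over. Pictures are saved under pics/ and viewed, and the job is handed in when it is done.

Besides the shell and the picture viewer there is one more tool, called after "Request:" as name(argument=value, ...) on one line, values as JSON. jog_arm: Moves the arm, as the interface text tells. Its arguments: {"type":"object","properties":{"commands":{"type":"array","items":{"type":"array","items":{"type":"number"}}},"gripper":{"type":"number"},"newtons":{"type":"number"}},"required":["commands"]}

```bash
ls; mkdir -p pics; python3 - <<'E'
from workcell import observe, grab_frame, camera_info, bot, nets
import cv2,json
print(observe()); print(bot.tip_extent)
for n in ["side","top","wrist"]:
    im=grab_frame(n); cv2.imwrite(f"pics/{n}0.png",im[:,:,::-1]); print(n,camera_info(n))
E
```

```text
pics
{'clock': 0.0, 'qpos': array([ 1.16578686,  0.52200057, -0.03630379,  1.59998437,  0.02118707,
        1.02109296, -0.11279012]), 'qd': array([-7.21979866e-04,  3.86291382e-04,  3.29476377e-04, -4.85966607e-04,
        1.13508602e-04,  7.53161173e-04, -6.69834018e-06]), 'joint_efforts': array([ 1.69844916e-04, -9.27121282e+01,  1.97998367e+00, -3.69939888e+01,
        1.77607290e-02,  8.14554660e-03, -3.22447204e-05]), 'position': array([ 0.20522298, -0.59001557,  0.24174283]), 'tool_rot': array([-1.49927754,  1.56969559,  1.97709682]), 'force': array([-0.49926791,  0.84621189, -1.08966476]), 'moment': array([ 0.0301005 , -0.00430535, -0.01335649]), 'grip_width': 0.08530598827725919}
0.011
side {'fov_y': 54.770858769630664, 'cx': 310.39552978113403, 'cy': 236.968382221169, 'R': array([[ 0.91721177, -0.39828068,  0.0097504 ],
       [-0.29724957, -0.70042968, -0.64887669],
       [ 0.26526451,  0.59225903, -0.76083111]]), 't': array([-0.55142319,  0.22917981,  1.01274854])}
top {'fov_y': 42.44230246873588, 'cx': 312.5413256389029, 'cy': 243.8658545359619, 'R': array([[ 0.01969656, -0.99966503,  0.01678904],
       [-0.9976898 , -0.02074408, -0.0646896 ],
       [ 0.0650162 , -0.01547609, -0.99776419]]), 't': array([-0.06727002,  0.60499475,  1.39378733])}
wrist {'fov_y': 59.373836040003155, 'cx': 321.1579634928979, 'cy': 246.6914984810553, 'tool_from_camera': array([[ 5.27298888e-04, -2.85178285e-01,  9.58474344e-01,
        -1.32791157e-01],
       [ 9.99999853e-01,  3.13297798e-05, -5.40822236e-04,
        -1.01049239e-03],
       [ 1.24201968e-04,  9.58474488e-01,  2.85178260e-01,
        -7.24502417e-02],
       [ 0.00000000e+00,  0.00000000e+00,  0.00000000e+00,
         1.00000000e+00]])}
```

View pics/side0.png

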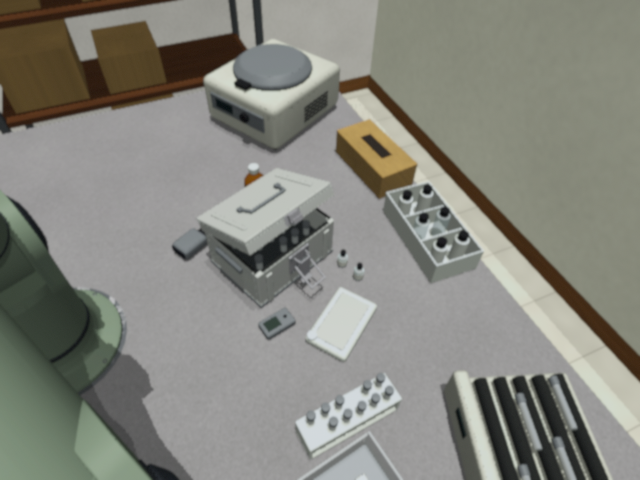

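View pics/top0.png

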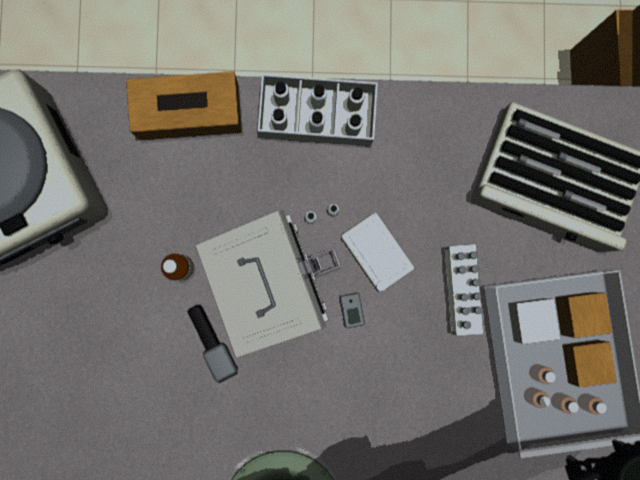

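View pics/wrist0.png

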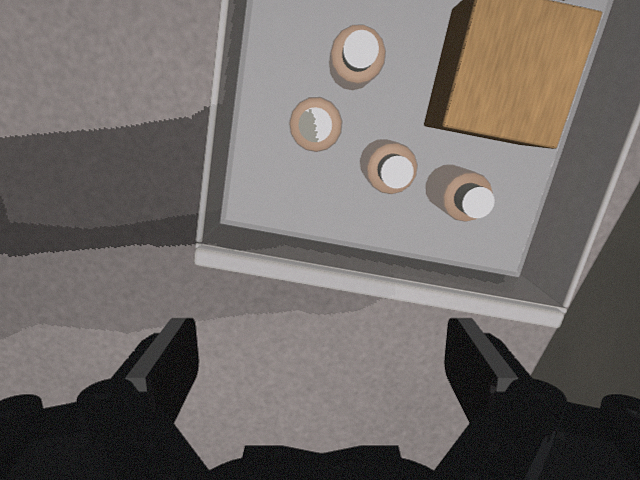

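```bash
cat > h.py <<'E'
import numpy as np, cv2
from workcell import observe, grab_frame, camera_info, bot, nets
from scipy.spatial.transform import Rotation as Ro
from scipy.optimize import least_squares
def Rt(rpy): return Ro.from_euler('xyz',rpy).as_matrix()
def pose():
    o=observe(); T=np.eye(4); T[:3,:3]=Rt(o['tool_rot']); T[:3,3]=o['position']; return T
def cam(n):
    c=camera_info(n); f=240/np.tan(np.radians(c['fov_y'])/2)
    if 'R' in c: R,t=c['R'],c['t']
    else:
        W=pose()@c['tool_from_camera']; M=np.linalg.inv(W); R,t=M[:3,:3],M[:3,3]
    return f,c['cx'],c['cy'],R,t
def proj(C,X):
    f,cx,cy,R,t=C; p=R@np.asarray(X)+t; return np.array([cx+f*p[0]/p[2],cy+f*p[1]/p[2]])
# model in case frame
def roty_open(a,v): # rotate about +y so that -x direction goes up for a>0
    c,s=np.cos(a),np.sin(a); x,y,z=v; return np.array([c*x+s*z,y,-s*x+c*z])
H=np.array([.095,0,.12]); P=np.array([-.112,0,.092])
def pts(lid,lev,loop):
    d={'lid_hinge':H,'lever_pivot':P}
    d['lid_edge']=H+roty_open(lid,[-.18,0,.035])
    k=np.array([-.11175,0,.137])-H
    d['keeper']=H+roty_open(lid,k)
    d['keeper_lip']=H+roty_open(lid,k+np.array([-.0055,0,.0055]))
    d['lever_tip']=P+roty_open(lev,[-.008,0,-.05])
    pin=P+roty_open(lev,[.0034,0,-.0136])
    t=loop-lev # tilt outward from up
    d['loop_pin']=pin
    d['loop_bar']=pin+.0596*np.array([-np.sin(t),0,np.cos(t)])
    return d
def c2w(q,v):
    c,s=np.cos(q[2]),np.sin(q[2]); return np.array([q[0]+c*v[0]-s*v[1],q[1]+s*v[0]+c*v[1],v[2]])
E
python3 - <<'E'
from h import *
import pickle
names=['case','lid_hinge','lid_edge','keeper','keeper_lip','lever_pivot','lever_tip','loop_bar']
obs=[]
for n in ['side','top']:
    for k in names:
        r=nets.pinpoint(n,k)
        for d in r[:2]: print(n,k,np.round(d['location'],1),round(d['p'],2))
        if r: obs.append((n,k,r[0]['location'],r[0]['p']))
pickle.dump(obs,open('obs0.pkl','wb'))
print(observe()['clock'])
E
```

```text
side case [269.5 259.3] 0.71
side lid_hinge [242.5 202.1] 0.76
side lid_hinge [356.6 278.1] 0.5
side lid_edge [284.8 205.8] 0.64
side keeper [297.5 218.2] 0.78
side keeper [205.8 236.4] 0.26
side keeper_lip [297.1 215.2] 0.84
side lever_pivot [299.7 259.8] 0.74
side lever_tip [304.4 272.7] 0.92
side lever_tip [269.8 255.5] 0.74
side loop_bar [318.3 281.2] 0.61
top lid_hinge [226.7 294.5] 0.9
top lid_edge [293.  271.9] 0.66
top lid_edge [458.1 288.9] 0.52
top keeper [307.9 265.9] 0.97
top keeper_lip [308.3 263.2] 0.7
top keeper_lip [293.6 269.9] 0.66
top lever_pivot [316.6 264. ] 0.97
top lever_tip [321.5 264.9] 0.49
top loop_bar [336.9 256.2] 0.53
0.95
```

```bash
cat > fit0.py <<'E'
from h import *
import pickle
obs=pickle.load(open('obs0.pkl','rb'))
C={n:cam(n) for n in ['side','top']}
def res(p):
    d=pts(*p[3:]); d['case']=np.zeros(3)
    return np.concatenate([(proj(C[n],c2w(p,d[k]))-l)*pr for n,k,l,pr in obs])
best=None
for yaw in np.linspace(0,6.28,9):
  s=least_squares(res,[.45,.1,yaw,.5,.2,2],loss='soft_l1',f_scale=2)
  if best is None or s.cost<best.cost: best=s
print(np.round(best.x,4),best.cost)
d=pts(*best.x[3:]);d['case']=np.zeros(3)
for (n,k,l,pr) in obs: print(n,k,np.round(proj(C[n],c2w(best.x,d[k]))-l,1))
for k in d: print(k,np.round(c2w(best.x,d[k]),4))
E
python3 fit0.py
```

```text
[ 0.5162  0.0403  1.9387  0.3865 -0.0702  1.9612] 20.53502732415148
side case [ 3.8 -3.6]
side lid_hinge [2.3 1. ]
side lid_edge [1.6 1.2]
side keeper [-0.8 -1.2]
side keeper_lip [0.5 0.2]
side lever_pivot [ 4.3 -1.2]
side lever_tip [0.9 0.1]
side loop_bar [0.6 0.2]
top lid_hinge [-1.7  3.3]
top lid_edge [-0.2  0.1]
top keeper [0.  0.7]
top keeper_lip [1.1 2.8]
top lever_pivot [0.3 0.7]
top lever_tip [-3.3 -0.2]
top loop_bar [0.2 1.6]
lid_hinge [0.482  0.1289 0.12  ]
lever_pivot [ 0.5565 -0.0642  0.092 ]
lid_edge [ 0.5372 -0.0143  0.2203]
keeper [ 0.5486 -0.0438  0.2137]
keeper_lip [ 0.5497 -0.0466  0.2209]
lever_tip [ 0.5581 -0.0684  0.0416]
loop_pin [ 0.5549 -0.0602  0.0787]
loop_bar [ 0.5741 -0.11    0.0522]
case [0.5162 0.0403 0.    ]
```

```bash
cat > ov.py <<'E'
from h import *
def lines(lid):
    L=[]
    def box(x0,x1,y0,y1,z0,z1,f=lambda v:np.array(v)):
        c=[(x,y,z) for x in(x0,x1) for y in(y0,y1) for z in(z0,z1)]
        for a in range(8):
            for b in range(a+1,8):
                if sum(u!=v for u,v in zip(c[a],c[b]))==1: L.append((f(c[a]),f(c[b])))
    box(-.095,.095,-.12,.12,0,.12)
    box(-.194,.004,-.124,.124,0.0,.035,lambda v:H+roty_open(lid,np.array(v)))
    return L
def overlay(n,q,out,crop,sc=4,lw=1,im=None,C=None):
    if im is None: C=cam(n); im=grab_frame(n)
    x0,y0,x1,y1=crop; im=cv2.resize(im[y0:y1,x0:x1,::-1],None,fx=sc,fy=sc,interpolation=cv2.INTER_CUBIC)
    T=lambda v:tuple(int(round(t)) for t in (proj(C,c2w(q,v))-[x0-.5,y0-.5])*sc)
    for a,b in lines(q[3]): cv2.line(im,T(a),T(b),(0,255,0),lw)
    d=pts(*q[3:])
    for k in d: cv2.circle(im,T(d[k]),4,(0,0,255),1); 
    cv2.line(im,T(d['loop_pin']),T(d['loop_bar']),(255,0,0),1); cv2.line(im,T(P),T(d['lever_tip']),(255,0,255),1)
    cv2.imwrite(out,im)
E
python3 - <<'E'
from ov import *
q=[0.5162,0.0403,1.9387,0.3865,-0.0702,1.9612]
overlay('top',q,'pics/ov_top.png',(180,190,360,370),3)
overlay('side',q,'pics/ov_side.png',(190,150,350,310),3)
a=cv2.imread('pics/ov_top.png');b=cv2.imread('pics/ov_side.png');b=cv2.resize(b,(540,540))
cv2.imwrite('pics/ov_b.png',b)
E
```

```text
(no output)
```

View pics/ov_top.png

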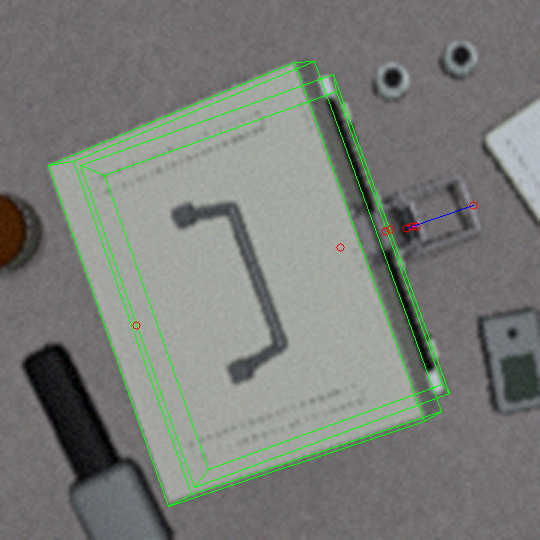

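View pics/ov_b.png

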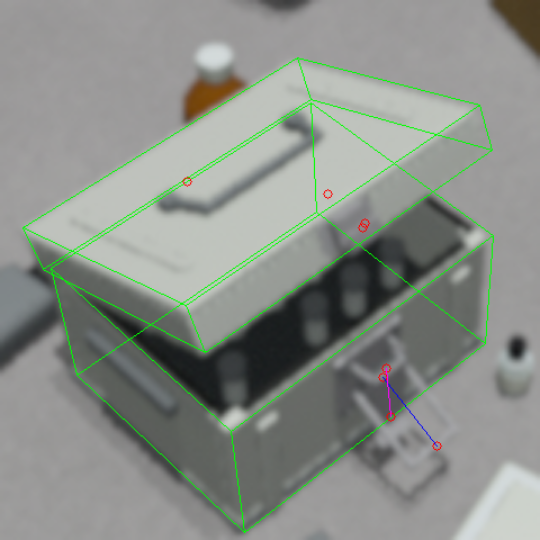

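```bash
cat >> h.py <<'E'
Q=[0.5162,0.0403,1.9387]
def target(pc,tilt,q=None,flip=False):
    """TCP pose: pc in case frame (m); tool x = down tilted inward by tilt (case +x)"""
    q=q or Q
    x=np.array([np.sin(tilt),0,-np.cos(tilt)]); y=np.array([0,1.,0]); z=np.cross(x,y)
    if flip: y=-y; z=-z
    Rc=Ro.from_euler('z',q[2]).as_matrix()
    T=np.eye(4); T[:3,:3]=Rc@np.stack([x,y,z],1); T[:3,3]=c2w(q,pc); return T
def delta(A,B):
    D=np.linalg.inv(A)@B; return np.round(D[:3,3]*1000,1),np.round(Ro.from_matrix(D[:3,:3]).as_rotvec(),3)
def incase(T,q=None):
    q=q or Q
    Rc=Ro.from_euler('z',q[2]).as_matrix(); p=Rc.T@(T[:3,3]-[q[0],q[1],0]); a=Rc.T@T[:3,:3]
    return np.round(p*1000,1),np.round(a,3)
E
python3 - <<'E'
from h import *
A=pose(); print(A)
for fl in (0,1):
    B=target([-.0585,0,.26],0,flip=fl); print(B[:3,3],delta(A,B))
print(delta(A,target(incase(A)[0]/1000,0)), incase(A))
E
```

```text
[[-2.16628529e-05  3.28618002e-01 -9.44462921e-01  2.05351913e-01]
 [ 2.24212944e-05 -9.44462920e-01 -3.28618002e-01 -5.90286323e-01]
 [-1.00000000e+00 -2.82948847e-05  1.30917204e-05  2.42295089e-01]
 [ 0.00000000e+00  0.00000000e+00  0.00000000e+00  1.00000000e+00]]
[ 0.53724012 -0.01428538  0.26      ] (array([ -17.7, -434.9, -502.7]), array([1.538, 0.   , 0.   ]))
[ 0.53724012 -0.01428538  0.26      ] (array([ -17.7, -434.9, -502.7]), array([-1.604, -0.   ,  0.   ]))
(array([-0.,  0., -0.]), array([1.538, 0.   , 0.   ])) (array([-476.6,  516.8,  242.3]), array([[ 0.   , -0.999,  0.033],
       [ 0.   ,  0.033,  0.999],
       [-1.   , -0.   ,  0.   ]]))
```

```bash
cat >> h.py <<'E'
def rows(A,B,n):
    from json import dumps
    D=Ro.from_matrix(A[:3,:3].T@B[:3,:3]).as_rotvec(); out=[]
    for i in range(n):
        Ri=A[:3,:3]@Ro.from_rotvec(D*i/n).as_matrix()
        s=Ri.T@(B[:3,3]-A[:3,3])/n*1000
        out.append([round(float(v),1) for v in s]+[round(float(v),3) for v in D/n])
    print(dumps(out))
E
python3 - <<'E'
from h import *
A=pose(); rows(A,target([-.0585,0,.29],0,flip=1),20)
E
```

```text
[[-2.4, -21.7, -25.1, -0.08, -0.0, 0.0], [-2.4, -19.7, -26.8, -0.08, -0.0, 0.0], [-2.4, -17.5, -28.3, -0.08, -0.0, 0.0], [-2.4, -15.1, -29.6, -0.08, -0.0, 0.0], [-2.4, -12.7, -30.7, -0.08, -0.0, 0.0], [-2.4, -10.2, -31.6, -0.08, -0.0, 0.0], [-2.4, -7.6, -32.3, -0.08, -0.0, 0.0], [-2.4, -5.0, -32.9, -0.08, -0.0, 0.0], [-2.4, -2.4, -33.2, -0.08, -0.0, 0.0], [-2.4, 0.3, -33.2, -0.08, -0.0, 0.0], [-2.4, 2.9, -33.1, -0.08, -0.0, 0.0], [-2.4, 5.6, -32.8, -0.08, -0.0, 0.0], [-2.4, 8.2, -32.2, -0.08, -0.0, 0.0], [-2.4, 10.7, -31.5, -0.08, -0.0, 0.0], [-2.4, 13.2, -30.5, -0.08, -0.0, 0.0], [-2.4, 15.6, -29.3, -0.08, -0.0, 0.0], [-2.4, 17.9, -28.0, -0.08, -0.0, 0.0], [-2.4, 20.1, -26.5, -0.08, -0.0, 0.0], [-2.4, 22.2, -24.8, -0.08, -0.0, 0.0], [-2.4, 24.1, -22.9, -0.08, -0.0, 0.0]]
```

Request:
jog_arm(commands=[[-3, -22, -25, -0.08, 0, 0], [-3, -20, -27, -0.08, 0, 0], [-3, -17, -28, -0.08, 0, 0], [-3, -15, -30, -0.08, 0, 0], [-3, -13, -31, -0.08, 0, 0], [-3, -10, -32, -0.08, 0, 0], [-3, -8, -32, -0.08, 0, 0], [-3, -5, -33, -0.08, 0, 0], [-3, -2, -33, -0.08, 0, 0], [-2, 0, -33, -0.08, 0, 0], [-2, 3, -33, -0.08, 0, 0], [-2, 6, -33, -0.08, 0, 0], [-2, 8, -32, -0.08, 0, 0], [-2, 11, -32, -0.08, 0, 0], [-2, 13, -30, -0.08, 0, 0], [-2, 16, -29, -0.08, 0, 0]], gripper=255)

```text
clock: 2.65
position: [0.4695, -0.1102, 0.2849]
tool_rot: [0.255, 1.565, -1.228]
force: [0.3, -0.4, -0.0]
grip_width: 0.0001
```

```bash
python3 - <<'E'
from ov import *
q=[0.5162,0.0403,1.9387,0.3865,-0.0702,1.9612]
A=pose(); print(incase(A),observe()['qpos'],observe()['clock']); print(delta(A,target([-.0585,0,.255],0,flip=1)))
overlay('wrist',q,'pics/w1.png',(0,0,640,480),1)
rows(A,target([-.0585,0,.255],0,flip=1),10)
E
```

```text
(array([-123.6,   97.7,  284.9]), array([[-0.006, -0.277, -0.961],
       [ 0.   , -0.961,  0.277],
       [-1.   ,  0.001,  0.005]])) [ 0.54706592  0.27880445 -0.53962628  1.8934689   0.17378313  1.01210336
  0.0195183 ] 2.65
(array([ 29.6,  75.8, -89.8]), array([-0.281,  0.006, -0.001]))
[[3.0, 7.6, -9.0, -0.028, 0.001, -0.0], [3.0, 7.8, -8.8, -0.028, 0.001, -0.0], [3.0, 8.1, -8.5, -0.028, 0.001, -0.0], [3.0, 8.3, -8.3, -0.028, 0.001, -0.0], [3.0, 8.5, -8.1, -0.028, 0.001, -0.0], [3.0, 8.8, -7.8, -0.028, 0.001, -0.0], [3.0, 9.0, -7.6, -0.028, 0.001, -0.0], [3.0, 9.2, -7.3, -0.028, 0.001, -0.0], [3.0, 9.4, -7.1, -0.028, 0.001, -0.0], [3.0, 9.6, -6.8, -0.028, 0.001, -0.0]]
```

View pics/w1.png

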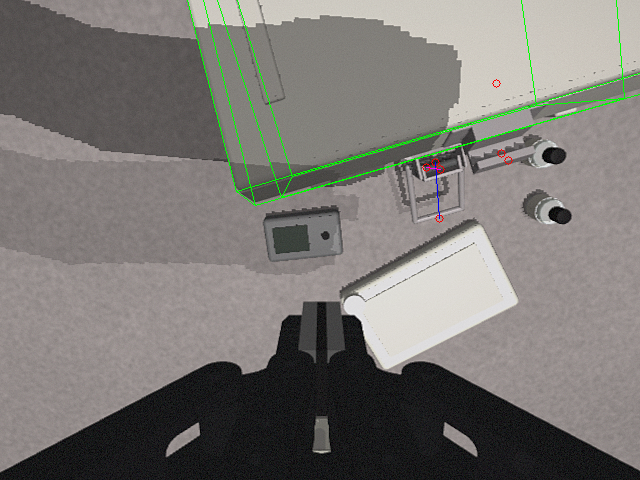

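Request:
jog_arm(commands=[[3, 8, -9, -0.028, 0, 0], [3, 8, -9, -0.028, 0, 0], [3, 8, -9, -0.028, 0, 0], [3, 8, -8, -0.028, 0, 0], [3, 9, -8, -0.028, 0, 0], [3, 9, -8, -0.028, 0, 0], [3, 9, -8, -0.028, 0, 0], [3, 9, -7, -0.028, 0, 0], [3, 9, -7, -0.028, 0, 0], [2, 9, -7, -0.028, 0, 0]])

```text
clock: 3.7
position: [0.5425, -0.0009, 0.2534]
tool_rot: [0.303, 1.566, -0.87]
force: [0.0, 0.0, -1.4]
grip_width: -0.0002
```

```bash
python3 - <<'E'
from h import *
A=pose(); print(incase(A),observe()['force'],observe()['qpos'])
# fingertip waypoint: tip at lid edge point
for l in np.arange(.38,0.0,-.03):
    p=pts(l,0,0)['lid_edge']; print(round(l,2),np.round(p*1000,1), 'tcp z',round(p[2]*1000+11,1))
E
```

```text
(array([-47.9,  -9.8, 253.4]), array([[-0.005,  0.03 , -1.   ],
       [-0.002, -1.   , -0.03 ],
       [-1.   ,  0.002,  0.005]])) [ 0.02939734  0.0061034  -1.39394609] [ 0.34612632  0.43135128 -0.61250737  1.78590717  0.29275027  1.01278762
  0.01831341]
0.38 [-59.2   0.  219.3] tcp z 230.3
0.35 [-62.1   0.  214.6] tcp z 225.6
0.32 [-64.9   0.  209.8] tcp z 220.8
0.29 [-67.5   0.  205. ] tcp z 216.0
0.26 [-70.    0.  200.1] tcp z 211.1
0.23 [-72.3   0.  195.1] tcp z 206.1
0.2 [-74.5   0.  190.1] tcp z 201.1
0.17 [-76.5   0.  184.9] tcp z 195.9
0.14 [-78.4   0.  179.8] tcp z 190.8
0.11 [-80.1   0.  174.5] tcp z 185.5
0.08 [-81.6   0.  169.3] tcp z 180.3
0.05 [-83.   0. 164.] tcp z 175.0
0.02 [-84.3   0.  158.6] tcp z 169.6
```

Request:
jog_arm(commands=[[3, -5, 6, -0.03, 0, 0], [5, -5, 6, 0, 0.005, 0], [5, 0, 1, 0, 0, 0], [5, 0, 2, 0, 0, 0], [5, 0, 3, 0, 0, 0], [5, 0, 3, 0, 0, 0], [5, 0, 3, 0, 0, 0], [5, 0, 2, 0, 0, 0], [5, 0, 2, 0, 0, 0], [5, 0, 2, 0, 0, 0], [5, 0, 2, 0, 0, 0], [5, 0, 2, 0, 0, 0], [5, 0, 2, 0, 0, 0]])

```text
clock: 5.0
position: [0.5504, -0.0368, 0.1851]
tool_rot: [2.172, 1.568, 1.034]
force: [-1.4, 0.8, 1.2]
grip_width: 0.0001
```

```bash
python3 - <<'E'
from h import *
A=pose(); print(incase(A),observe()['force'])
E
```

```text
(array([-84.2,  -4.2, 185.1]), array([[ 0.001,  0.065, -0.998],
       [-0.002, -0.998, -0.065],
       [-1.   ,  0.002, -0.001]])) [-1.41268963  0.77250874  1.2342397 ]
```

Request:
jog_arm(commands=[[4, 0, 0, 0.03, 0, 0], [4, 0, 0, 0.03, 0, 0], [4, 0, 0, 0, 0, 0], [3, 0, 0, 0, 0, 0], [1, 0, 0, 0, 0, 0], [1, 0, 0, 0, 0, 0]])

```text
clock: 5.6
position: [0.5514, -0.0378, 0.1684]
tool_rot: [1.126, 1.567, -0.078]
force: [-9.3, -2.3, 27.6]
grip_width: -0.0001
```

```bash
python3 - <<'E'
from h import *
A=pose(); print(incase(A),observe()['force'])
E
```

```text
(array([-85.5,  -4.7, 168.4]), array([[-0.001, -0.001, -1.   ],
       [-0.003, -1.   ,  0.001],
       [-1.   ,  0.003,  0.001]])) [-9.28783256 -2.25267495 27.63637597]
```

```bash
python3 - <<'E'
from h import *
d=pts(.024,-.07,1.9612); print({k:np.round(v*1000,1) for k,v in d.items()})
b=d['loop_bar']
def grasp(b,tilt,bx=-.008,bz=-.004,back=0):
    T=target([0,0,0],tilt,flip=1); Rc=Ro.from_euler('z',Q[2]).as_matrix().T@T[:3,:3]
    return target(b-Rc@np.array([bx+back,0,bz]),tilt,flip=1)
A=pose(); U=A.copy(); U[2,3]+=.05
G=grasp(b,.8,back=.08); print(incase(G),delta(U,G))
V=target([-.2,0,.26],.4,flip=1)
G=target([-.19,0,.25],.45,flip=1); print(incase(G)); rows(U,G,8)
C=cam('top')
for k in ['vial_a','cold_pack','logger']:
    for r in nets.pinpoint('top',k)[:2]:
        # intersect z=0
        f,cx,cy,R,t=C; ray=R.T@np.array([(r['location'][0]-cx)/f,(r['location'][1]-cy)/f,1]); o=-R.T@t; X=o-ray*o[2]/ray[2]
        T=np.eye(4);T[:3,3]=X; print(k,r['p'],X.round(3),incase(T)[0])
E
```

```text
{'lid_hinge': array([ 95.,   0., 120.]), 'lever_pivot': array([-112.,    0.,   92.]), 'lid_edge': array([-84.1,   0. , 159.3]), 'keeper': array([-111.3,    0. ,  142. ]), 'keeper_lip': array([-116.6,    0. ,  147.6]), 'lever_tip': array([-116.5,    0. ,   41.6]), 'loop_pin': array([-107.7,    0. ,   78.7]), 'loop_bar': array([-161.1,    0. ,   52.2])}
(array([-215.5,   -0. ,   99.5]), array([[ 0.717,  0.   , -0.697],
       [-0.   , -1.   ,  0.   ],
       [-0.697,  0.   , -0.717]])) (array([119.1,  -4.9, 129.8]), array([ 0.   ,  0.801, -0.003]))
(array([-190.,   -0.,  250.]), array([[ 0.435,  0.   , -0.9  ],
       [-0.   , -1.   ,  0.   ],
       [-0.9  ,  0.   , -0.435]]))
[[-3.9, -0.6, 13.1, -0.0, 0.056, -0.0], [-4.7, -0.6, 12.8, -0.0, 0.056, -0.0], [-5.4, -0.6, 12.5, -0.0, 0.056, -0.0], [-6.1, -0.6, 12.2, -0.0, 0.056, -0.0], [-6.8, -0.6, 11.9, -0.0, 0.056, -0.0], [-7.4, -0.6, 11.5, -0.0, 0.056, -0.0], [-8.1, -0.6, 11.0, -0.0, 0.056, -0.0], [-8.7, -0.6, 10.5, -0.0, 0.056, -0.0]]
vial_a 0.68 [ 0.694 -0.101  0.   ] [-195.6 -115.1    0. ]
vial_a 0.42 [ 0.664 -0.038  0.   ] [-126.6 -110.1    0. ]
cold_pack 0.56 [ 0.601 -0.21   0.   ] [-264.4   11.1    0. ]
cold_pack 0.49 [ 0.57 -0.07  0.  ] [-122.3  -10.4    0. ]
logger 0.82 [ 0.459 -0.152  0.   ] [-158.6  122.     0. ]
```

Request:
jog_arm(commands=[[-25, 0, 0, 0, 0, 0], [-25, 0, 0, 0, 0, 0], [-4, -0.6, 13, 0, 0.056, 0], [-5, -0.6, 13, 0, 0.056, 0], [-6, -0.6, 13, 0, 0.056, 0], [-6, -0.6, 12, 0, 0.056, 0], [-7, -0.6, 12, 0, 0.056, 0], [-8, -0.6, 11, 0, 0.056, 0], [-8, -0.6, 11, 0, 0.056, 0], [-9, -0.6, 10, 0, 0.056, 0], [0, 0, 0, 0, 0, 0]], gripper=0)

```text
clock: 6.85
position: [0.5857, -0.1388, 0.2544]
tool_rot: [3.126, 1.106, 1.931]
force: [0.3, -0.1, -0.3]
grip_width: 0.0853
```

```bash
python3 - <<'E'
from ov import *
import pickle
q=[0.5162,0.0403,1.9387,0.024,-0.0702,1.9612]
A=pose(); print(incase(A),observe()['qpos'].round(2),observe()['clock']); 
C=cam('wrist');im=grab_frame('wrist')
obs=[]
for k in ['lid_edge','keeper','keeper_lip','lever_pivot','lever_tip','loop_bar']:
    r=nets.pinpoint('wrist',k)
    for e in r[:2]: print(k,np.round(e['location'],1),round(e['p'],2), np.round(proj(C,c2w(q,pts(*q[3:])[k])),1))
    if r: obs.append((k,r[0]['location'],r[0]['p']))
pickle.dump((C,obs,im),open('w2.pkl','wb'))
overlay('wrist',q,'pics/w2.png',(0,0,640,480),1,im=im,C=C)
E
```

```text
(array([-192.1,   -0.4,  254.4]), array([[ 0.449,  0.006, -0.894],
       [-0.004, -1.   , -0.009],
       [-0.894,  0.007, -0.449]])) [ 0.71  0.73 -0.67  1.4   0.02  1.36  0.49] 6.85
lid_edge [318.3 150.1] 0.72 [320.5 155.7]
keeper [319.2 202.1] 0.85 [320.1 205.8]
keeper_lip [322.6 207.1] 0.64 [320.1 211.6]
keeper_lip [432.  273.1] 0.33 [320.1 211.6]
lever_pivot [318.2 219.9] 0.65 [319.8 224.4]
lever_pivot [430.3 273.3] 0.54 [319.8 224.4]
lever_tip [319.6 244.9] 0.73 [319.6 242.4]
loop_bar [324.6 287.4] 0.71 [319.2 292.4]
```

View pics/w2.png

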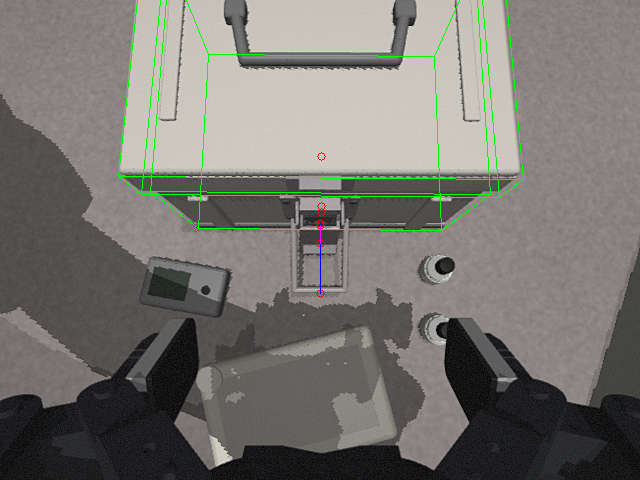

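```bash
python3 - <<'E'
import pickle,cv2
C,o,im=pickle.load(open('w2.pkl','rb'))
def crop(b,f):
    x0,y0,x1,y1=b; return cv2.resize(im[y0:y1,x0:x1,::-1],None,fx=f,fy=f,interpolation=cv2.INTER_CUBIC)
cv2.imwrite('pics/w2c.png',crop((270,160,370,300),5)[:,:])
a=crop((110,150,170,200),6); b=crop((480,150,540,200),6)
cv2.imwrite('pics/w2d.png',cv2.hconcat([a,b]))
E
```

```text
(no output)
```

View pics/w2c.png

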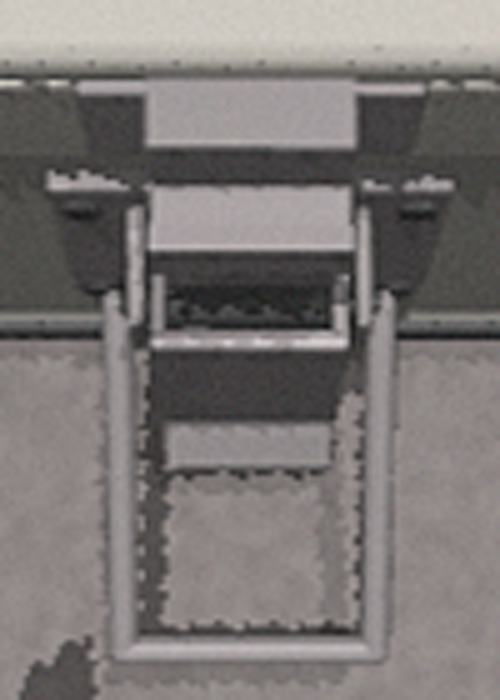

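View pics/w2d.png

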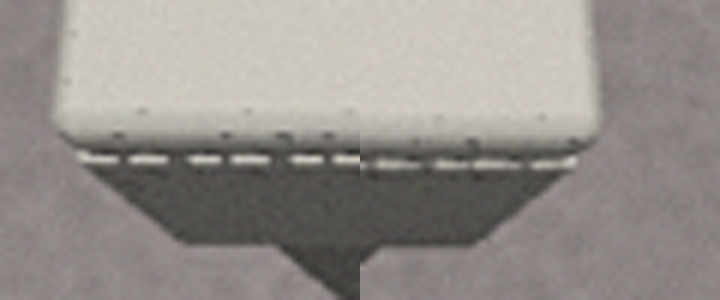

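```bash
cat > fit1.py <<'E'
from h import *
import pickle
C,obs,im=pickle.load(open('w2.pkl','rb'))
W=[('lbl',(140.8,190.8)),('lbr',(499.2,190.8)),('tl',(120,175.5)),('tr',(520.5,175.5)),('loop_bar',(320,289.6))]
def P3(p):
    d=pts(p[3],p[4],p[5])
    f=lambda v:H+roty_open(p[3],np.array(v))
    d.update(lbl=f([-.194,.124,0]),lbr=f([-.194,-.124,0]),tl=f([-.194,.124,.035]),tr=f([-.194,-.124,.035])); return d
obs0=pickle.load(open('obs0.pkl','rb')); C0={n:cam(n) for n in ['side','top']}
def res(p):
    d=P3(p); r=[(proj(C,c2w(p,d[k]))-l) for k,l in W]
    r+=[.5*(proj(C,c2w(p,d[k]))-l) for k,l,pr in obs if k in('keeper','keeper_lip','lever_pivot','lever_tip')]
    d0=pts(p[6],p[4],p[5]); 
    r+=[.3*(proj(C0[n],c2w(p,d0[k]))-l) for n,k,l,pr in obs0 if k!='case']
    r+=[[(p[3]-.024)/.003]]
    return np.concatenate(r)
s=least_squares(res,[.5162,.0403,1.9387,.024,-.07,1.96,.3865],loss='soft_l1',f_scale=1.5)
print(s.x.round(4),s.cost); d=P3(s.x)
for k,l in W: print(k,(proj(C,c2w(s.x,d[k]))-l).round(1))
for k,l,_ in obs: print(k,(proj(C,c2w(s.x,d[k]))-l).round(1))
print({k:np.round(v*1000,1) for k,v in d.items() if k in('loop_bar','lever_tip','loop_pin')})
E
python3 fit1.py
```

```text
[0.5148 0.0424 1.9463 0.0209 0.0273 2.1053 0.3737] 12.167808968824353
lbl [0.9 1.2]
lbr [-1.1  1.4]
tl [-1.8 -1.9]
tr [ 1.4 -1.6]
loop_bar [0.1 0.1]
lid_edge [2.4 2.3]
keeper [1.4 0.3]
keeper_lip [-1.9  1. ]
lever_pivot [2.  1.3]
lever_tip [0.4 0. ]
loop_bar [-4.5  2.3]
{'lever_tip': array([-121.4,    0. ,   42.2]), 'loop_pin': array([-109. ,    0. ,   78.3]), 'loop_bar': array([-161.1,    0. ,   49.4])}
```

```bash
sed -i 's/^Q=.*/Q=[0.5148,0.0424,1.9463]/' h.py; cat >> h.py <<'E'
def grasp(b,tilt,bx=-.006,bz=.002,back=0):
    Rc=np.array([[np.sin(tilt),0,-np.cos(tilt)],[0,-1,0],[-np.cos(tilt),0,-np.sin(tilt)]])
    return target(np.array(b)-Rc@np.array([bx+back,0,bz]),tilt,flip=1)
E
python3 - <<'E'
from h import *
A=pose();b=[-.1611,0,.0494]
G=grasp(b,.75,back=.07); print(incase(A)[0],incase(G)[0]); rows(A,G,8)
E
```

```text
[-190.9   -0.6  256. ] [-203.3   -0.    97.6]
[[17.0, -0.2, 10.2, 0.001, 0.036, -0.001], [16.6, -0.2, 10.8, 0.001, 0.036, -0.001], [16.2, -0.2, 11.4, 0.001, 0.036, -0.001], [15.8, -0.2, 12.0, 0.001, 0.036, -0.001], [15.4, -0.2, 12.5, 0.001, 0.036, -0.001], [14.9, -0.1, 13.1, 0.001, 0.036, -0.001], [14.4, -0.1, 13.6, 0.001, 0.036, -0.001], [13.9, -0.1, 14.1, 0.001, 0.036, -0.001]]
```

Request:
jog_arm(commands=[[17, 0, 10, 0, 0.036, 0], [17, 0, 11, 0, 0.036, 0], [16, 0, 11, 0, 0.036, 0], [16, 0, 12, 0, 0.036, 0], [15, 0, 13, 0, 0.036, 0], [15, 0, 13, 0, 0.036, 0], [14, 0, 14, 0, 0.036, 0], [14, 0, 14, 0, 0.036, 0], [0, 0, 0, 0, 0, 0]])

```text
clock: 8.1
position: [0.5928, -0.1423, 0.0955]
tool_rot: [3.125, 0.818, 1.945]
force: [0.4, 0.1, 0.6]
grip_width: 0.0852
```

```bash
cat > look.py <<'E'
from ov import *
import sys,pickle
def look(out,q,crop=(0,0,640,480),sc=1):
    A=pose(); C=cam('wrist'); im=grab_frame('wrist'); overlay('wrist',q,out,crop,sc,im=im,C=C); return A,C
E
python3 - <<'E'
from look import *
q=Q+[.021,.027,2.105]
A,C=look('pics/w3.png',q); print(incase(A),observe()['qpos'].round(2))
for e in nets.pinpoint('wrist','loop_bar')[:2]: print(e,proj(C,c2w(q,pts(*q[3:])['loop_bar'])))
for bk in (0,):
  G=grasp([-.1611,0,.0494],.75); print(delta(A,G)); rows(A,G,6)
E
```

```text
(array([-200.5,   -4.8,   95.5]), array([[ 0.684,  0.011, -0.73 ],
       [-0.001, -1.   , -0.016],
       [-0.73 ,  0.012, -0.684]])) [ 0.74  1.07 -0.67  1.3  -0.02  1.36  0.63]
{'location': [313.0, 287.5], 'p': 0.64} [311.21509689 285.2703143 ]
(array([66.6, -4.9,  0.8]), array([ 0.016, -0.003, -0.001]))
[[11.1, -0.8, 0.1, 0.003, -0.0, -0.0], [11.1, -0.8, 0.1, 0.003, -0.0, -0.0], [11.1, -0.8, 0.1, 0.003, -0.0, -0.0], [11.1, -0.8, 0.1, 0.003, -0.0, -0.0], [11.1, -0.8, 0.1, 0.003, -0.0, -0.0], [11.1, -0.8, 0.1, 0.003, -0.0, -0.0]]
```

View pics/w3.png

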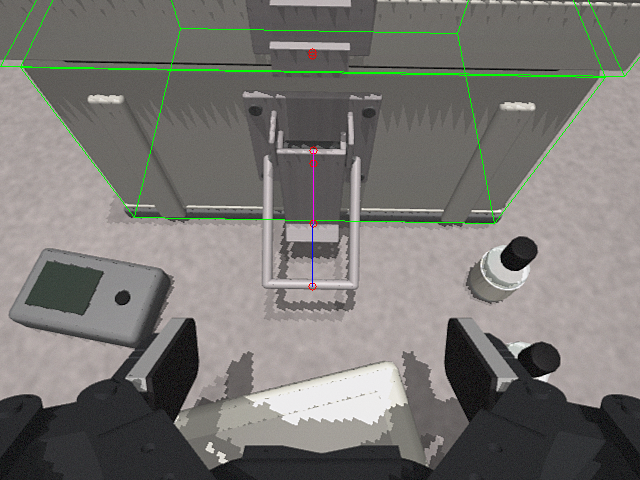

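Request:
jog_arm(commands=[[11, -1, 0, 0.003, 0, 0], [11, -1, 0, 0.003, 0, 0], [11, -1, 0, 0.003, 0, 0], [11, -1, 0, 0.003, 0, 0], [11, -1, 0, 0.003, 0, 0], [11, 0, 0, 0, 0, 0], [2, 0, 0, 0, 0, 0]], gripper=60, newtons=20)

```text
clock: 8.9
position: [0.5719, -0.0956, 0.0494]
tool_rot: [3.13, 0.828, 1.94]
force: [-0.4, -0.1, 0.3]
grip_width: 0.0649
```

```bash
python3 - <<'E'
from look import *
q=Q+[.021,.027,2.105]
A,C=look('pics/w4.png',q); print(incase(A),observe()['grip_width'])
G=grasp([-.1611,0,.0494],.75); print(delta(A,G))
E
```

```text
(array([-149.3,   -2.5,   49.4]), array([[ 0.676,  0.002, -0.736],
       [-0.004, -1.   , -0.007],
       [-0.736,  0.008, -0.676]])) 0.06559630841268266
(array([-2. , -2.6,  6.6]), array([ 0.007,  0.007, -0.004]))
```

View pics/w4.png

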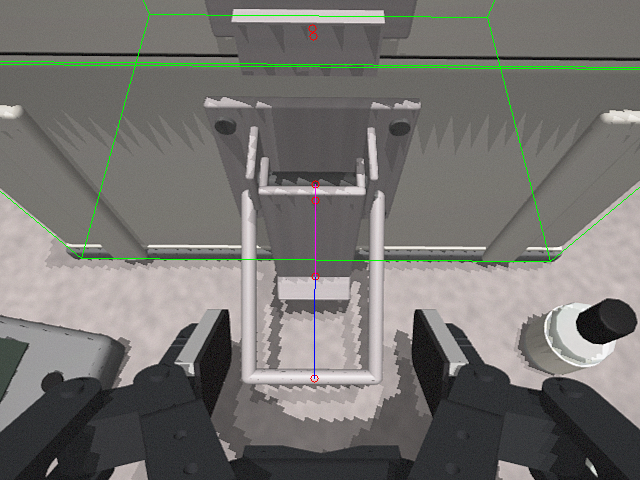

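Request:
jog_arm(commands=[[-1, -1.5, 3, 0, 0, 0], [-1, -1, 3, 0, 0, 0], [0, 0, 0.5, 0, 0, 0]])

```text
clock: 9.25
position: [0.5727, -0.1038, 0.0467]
tool_rot: [3.129, 0.829, 1.938]
force: [0.2, -0.6, 0.5]
grip_width: 0.0654
```

Request:
jog_arm(commands=[[0, 0, 0, 0, 0, 0], [0, 0, 0, 0, 0, 0], [0, 0, 0, 0, 0, 0], [0, 0, 0, 0, 0, 0], [0, 0, 0, 0, 0, 0]], gripper=180, newtons=20)

```text
clock: 9.75
position: [0.5725, -0.1048, 0.0467]
tool_rot: [3.13, 0.829, 1.938]
force: [-1.0, -0.5, -0.7]
grip_width: 0.0456
```

```bash
python3 - <<'E'
from look import *
q=Q+[.021,.027,2.105]
A,C=look('pics/w5.png',q); print(incase(A),observe()['grip_width'],observe()['force'])
G=grasp([-.1611,0,.0494],.75); print(delta(A,G))
E
```

```text
(array([-158.1,    0.3,   46.7]), array([[ 0.675,  0.   , -0.738],
       [-0.006, -1.   , -0.006],
       [-0.738,  0.008, -0.675]])) 0.04563074539973413 [-0.6604195  -0.49644625 -0.39968721]
(array([ 2. ,  0.3, -1.6]), array([ 0.006,  0.009, -0.006]))
```

View pics/w5.png

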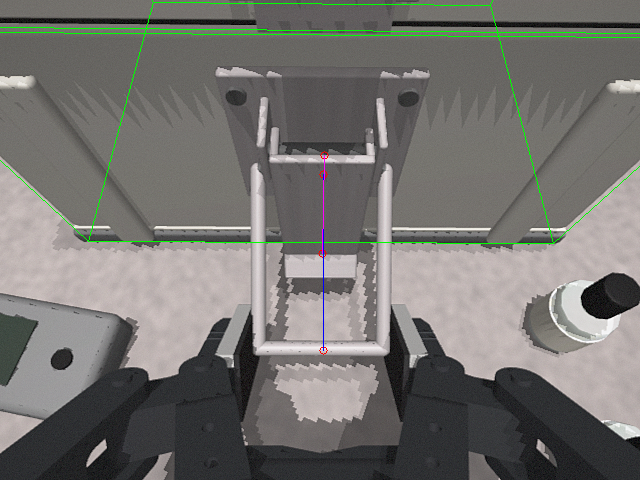

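```bash
cat >> h.py <<'E'
def arc(phi0,phi1,r0,r1,t0,t1,n,bx,bz,A=None):
    """rows for bar moving about pivot; starts from pose A"""
    import json
    out=[];prev=pose() if A is None else A
    for i in range(1,n+1):
        s=i/n; ph=phi0+(phi1-phi0)*s; r=r0+(r1-r0)*s; t=t0+(t1-t0)*s
        G=grasp(P+r*np.array([-np.cos(ph),0,np.sin(ph)]),t,bx,bz)
        a,b=delta(prev,G); out.append([float(v) for v in np.round(a,1)]+[float(v) for v in b]); prev=G
    print(json.dumps(out))
def polar(A,bx,bz):
    p,a=incase(A); b=p/1000+a@np.array([bx,0,bz]); d=b-P
    return b.round(4),np.arctan2(d[2],-d[0]),np.hypot(d[0],d[2]),np.arctan2(a[0,0],-a[2,0])
E
python3 - <<'E'
from h import *
A=pose(); b,ph,r,t=polar(A,-.008,.0004); print(b,ph,r,t)
arc(ph,ph+1.0,r,.066,t,t-.3,10,-.008,.0004)
E
```

```text
[-0.1638  0.0003  0.0524] -0.6523336107806798 0.06517830236390021 0.7408416852612384
[[-6.5, 0.3, -0.6, 0.006, -0.03, -0.006], [-6.4, 0.0, -1.0, 0.0, -0.03, 0.0], [-6.3, -0.0, -1.5, 0.0, -0.03, 0.0], [-6.2, -0.0, -1.9, -0.0, -0.03, 0.0], [-6.0, 0.0, -2.3, 0.0, -0.03, 0.0], [-5.8, 0.0, -2.8, -0.0, -0.03, 0.0], [-5.6, -0.0, -3.2, 0.0, -0.03, 0.0], [-5.4, 0.0, -3.6, 0.0, -0.03, 0.0], [-5.1, 0.0, -3.9, -0.0, -0.03, 0.0], [-4.8, -0.0, -4.3, 0.0, -0.03, -0.0]]
```

```bash
python3 - <<'E'
from h import *
A=pose(); b,ph,r,t=polar(A,-.004,.0004); print(b,ph,r,t)
arc(ph,ph+1.0,r,.066,t,t-.3,12,-.004,.0004)
E
```

```text
[-0.1611  0.0003  0.0495] -0.7137279823829381 0.06494704756214865 0.7408416852612384
[[-5.4, 0.3, -0.2, 0.006, -0.025, -0.006], [-5.4, 0.0, -0.5, 0.0, -0.025, -0.0], [-5.3, 0.0, -0.8, 0.0, -0.025, -0.0], [-5.3, -0.0, -1.1, 0.0, -0.025, 0.0], [-5.2, 0.0, -1.4, -0.0, -0.025, 0.0], [-5.1, -0.0, -1.7, 0.0, -0.025, 0.0], [-5.0, 0.0, -2.0, -0.0, -0.025, 0.0], [-4.9, 0.0, -2.3, 0.0, -0.025, 0.0], [-4.7, -0.0, -2.6, 0.0, -0.025, 0.0], [-4.6, 0.0, -2.9, -0.0, -0.025, 0.0], [-4.4, -0.0, -3.2, 0.0, -0.025, -0.0], [-4.2, 0.0, -3.4, 0.0, -0.025, 0.0]]
```

Request:
jog_arm(commands=[[-5.4, 0.3, -0.2, 0.006, -0.025, 0], [-5.4, 0, -0.5, 0, -0.025, 0], [-5.3, 0, -0.8, 0, -0.025, 0], [-5.3, 0, -1.1, 0, -0.025, 0], [-5.2, 0, -1.4, 0, -0.025, 0], [-5.1, 0, -1.7, 0, -0.025, 0]])

```text
clock: 10.4
position: [0.5782, -0.1195, 0.077]
tool_rot: [3.136, 0.991, 1.938]
force: [-2.6, 0.6, -1.3]
grip_width: 0.0456
```

```bash
python3 - <<'E'
from look import *
q=Q+[.021,.027,2.105]
A,C=look('pics/w6.png',q); print(incase(A),observe()['grip_width'],observe()['force']); print(polar(A,-.004,.0004))
print(nets.pinpoint('wrist','loop_bar')[:2],proj(C,c2w(Q,polar(A,-.004,.0004)[0])))
E
```

```text
(array([-173.9,    0.4,   77. ]), array([[ 0.548, -0.003, -0.837],
       [-0.004, -1.   ,  0.001],
       [-0.837,  0.003, -0.548]])) 0.0456132756361161 [-6.99461525 -2.24324944 -0.25238462]
(array([-0.1764,  0.0004,  0.0801]), np.float64(-0.1822149265264769), np.float64(0.065511357394577), np.float64(0.5796856342442612))
[{'location': [323.4, 349.5], 'p': 0.76}] [321.31749052 348.75114244]
```

View pics/w6.png

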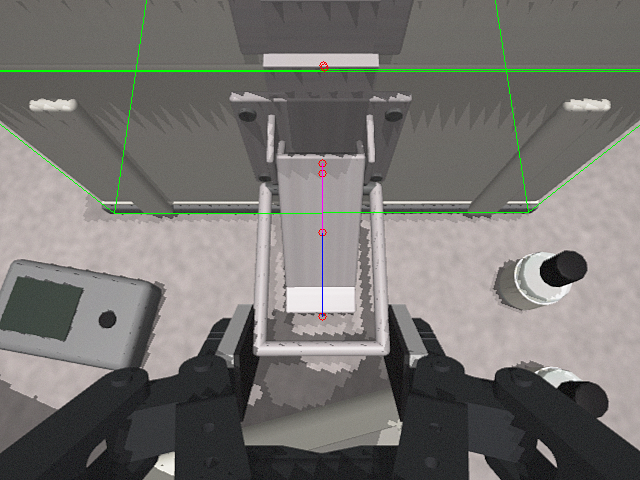

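```bash
python3 - <<'E'
from h import *
A=pose(); b,ph,r,t=polar(A,-.004,.0004)
arc(ph,ph+.9,r,.066,t,.25,11,-.004,.0004)
E
```

```text
[[-4.8, 0.2, -2.1, -0.0, -0.03, -0.004], [-4.7, 0.0, -2.4, 0.0, -0.03, 0.0], [-4.6, 0.0, -2.6, 0.0, -0.03, 0.0], [-4.4, 0.0, -2.9, 0.0, -0.03, 0.0], [-4.3, 0.0, -3.1, 0.0, -0.03, -0.0], [-4.1, 0.0, -3.3, -0.0, -0.03, -0.0], [-3.9, 0.0, -3.5, 0.0, -0.03, 0.0], [-3.7, -0.0, -3.7, 0.0, -0.03, 0.0], [-3.5, 0.0, -3.9, -0.0, -0.03, 0.0], [-3.3, -0.0, -4.1, 0.0, -0.03, 0.0], [-3.1, 0.0, -4.3, -0.0, -0.03, -0.0]]
```

Request:
jog_arm(commands=[[-4.8, 0.2, -2.1, 0, -0.03, 0], [-4.7, 0, -2.4, 0, -0.03, 0], [-4.6, 0, -2.6, 0, -0.03, 0], [-4.4, 0, -2.9, 0, -0.03, 0], [-4.3, 0, -3.1, 0, -0.03, 0], [-4.1, 0, -3.3, 0, -0.03, 0], [-3.9, 0, -3.5, 0, -0.03, 0], [-3.7, 0, -3.7, 0, -0.03, 0]])

```text
clock: 11.3
position: [0.5761, -0.1142, 0.1222]
tool_rot: [3.128, 1.253, 1.931]
force: [-1.0, -0.7, -4.3]
grip_width: 0.0456
```

```bash
python3 - <<'E'
from look import *
q=Q+[.021,.027,2.105]
A,C=look('pics/w7.png',q); print(incase(A)[0],observe()['grip_width'],observe()['force']); b,ph,r,t=polar(A,-.004,.0004); print(b,ph,r,t)
print(nets.pinpoint('wrist','loop_bar')[:2],proj(C,c2w(Q,b)))
arc(ph,1.35,r,.068,t,.0,12,-.004,.0004)
E
```

```text
[-168.1    0.4  122.2] 0.04540759242200615 [-4.73345249 -3.41213418  0.08713179]
[-0.1697  0.0004  0.1259] 0.5306269545518096 0.06693643177702259 0.31827285738307376
[{'location': [321.5, 346.5], 'p': 0.58}] [321.3332184  347.67919463]
[[-2.5, 0.2, -2.5, 0.0, -0.026, -0.004], [-2.8, -0.0, -3.5, 0.0, -0.027, 0.0], [-2.7, 0.0, -3.6, -0.0, -0.027, 0.0], [-2.5, -0.0, -3.7, 0.0, -0.027, 0.0], [-2.4, -0.0, -3.8, 0.0, -0.027, 0.0], [-2.2, 0.0, -3.9, 0.0, -0.027, 0.0], [-2.0, 0.0, -4.0, 0.0, -0.027, 0.0], [-1.9, 0.0, -4.1, 0.0, -0.027, 0.0], [-1.7, 0.0, -4.2, 0.0, -0.027, -0.0], [-1.5, 0.0, -4.3, -0.0, -0.027, 0.0], [-1.3, 0.0, -4.3, -0.0, -0.027, -0.0], [-1.1, 0.0, -4.4, 0.0, -0.027, 0.0]]
```

View pics/w7.png

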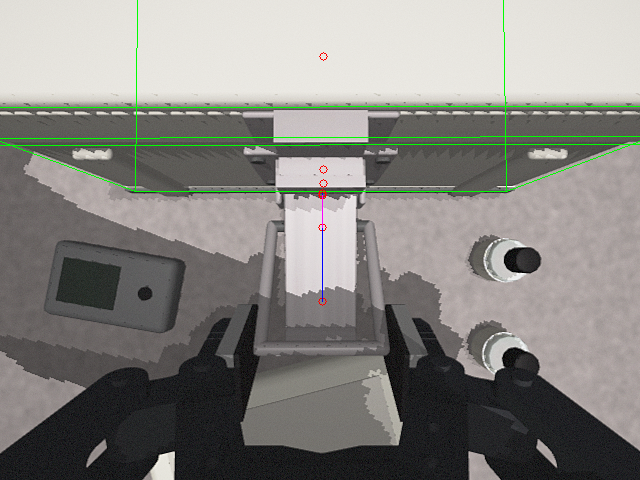

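Request:
jog_arm(commands=[[-2.8, 0.2, -2.5, 0, -0.027, 0], [-2.8, 0, -3.5, 0, -0.027, 0], [-2.7, 0, -3.6, 0, -0.027, 0], [-2.5, 0, -3.7, 0, -0.027, 0], [-2.4, 0, -3.8, 0, -0.027, 0], [-2.2, 0, -3.9, 0, -0.027, 0], [-2, 0, -4, 0, -0.027, 0], [-1.9, 0, -4.1, 0, -0.027, 0], [-1.7, 0, -4.2, 0, -0.027, 0], [-1.5, 0, -4.3, 0, -0.027, 0]])

```text
clock: 12.4
position: [0.5631, -0.0809, 0.1548]
tool_rot: [2.904, 1.546, 1.707]
force: [-2.0, -1.9, -0.6]
grip_width: 0.0457
```

```bash
python3 - <<'E'
from look import *
q=Q+[.021,.027,2.105]
A,C=look('pics/w8.png',q); print(incase(A),observe()['grip_width'],observe()['force']); b,ph,r,t=polar(A,-.004,.0004); print(b,ph,r,t)
print(nets.pinpoint('wrist','loop_bar')[:2],proj(C,c2w(Q,b)))
E
```

```text
(array([-132.4,    0.3,  154.8]), array([[ 0.024, -0.002, -1.   ],
       [-0.006, -1.   ,  0.002],
       [-1.   ,  0.006, -0.024]])) 0.04605936537332405 [-5.2933968  -2.19825135  1.79153207]
[-0.1329  0.0003  0.1588] 1.2675841279751534 0.06998285753068392 0.023995393591869883
[{'location': [324.4, 349.5], 'p': 0.73}] [321.42065392 346.67595976]
```

View pics/w8.png

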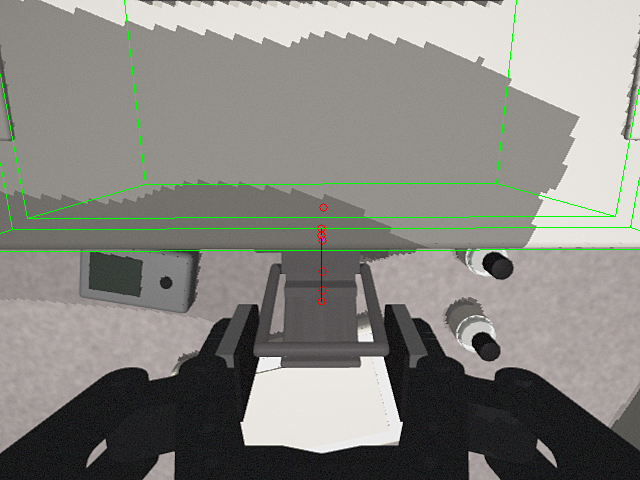

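Request:
jog_arm(commands=[[1, 0, -4, 0, 0, 0], [1.5, 0, -4, 0, 0, 0], [1.5, 0, -4, 0, 0, 0], [1, 0, -3, 0, 0, 0], [0, 0, -2, 0, 0, 0], [0, 0, 0, 0, 0, 0]])

```text
clock: 13.1
position: [0.5562, -0.0631, 0.1508]
tool_rot: [2.881, 1.548, 1.685]
force: [-0.9, -3.0, 0.3]
grip_width: 0.0452
```

```bash
cat > st.py <<'E'
from look import *
import sys
q=Q+[.021,1.9,2.0]
A,C=look(sys.argv[1],q); print(incase(A),observe()['grip_width'],observe()['force']); b,ph,r,t=polar(A,-.004,.0004); print(b,ph,r,t)
Rc=Ro.from_euler('z',Q[2]).as_matrix(); print('F case',(Rc.T@observe()['force']).round(1))
print(nets.pinpoint('wrist','loop_bar')[:2],proj(C,c2w(Q,b)))
E
python3 st.py pics/w9.png
```

```text
(array([-113.3,    0.2,  150.8]), array([[ 0.022, -0.   , -1.   ],
       [-0.006, -1.   , -0.   ],
       [-1.   ,  0.006, -0.022]])) 0.04551623978912151 [-1.75091798 -2.33637392 -0.89667009]
[-0.1138  0.0002  0.1548] 1.5423286916521153 0.062816651784698 0.021996451697036862
F case [-1.5  2.5 -0.9]
[] [321.43478758 346.60257673]
```

View pics/w9.png

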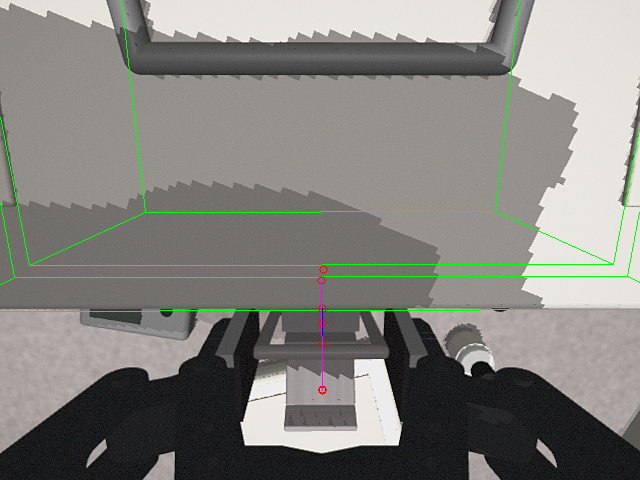

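```bash
python3 - <<'E'
from h import *
C=cam('wrist'); f,cx,cy,R,t=C
A=pose(); tc=camera_info('wrist')['tool_from_camera']
for bx,bz in [(-.004,.0004),(-.008,.0004),(-.004,.0018),(-.01,.001)]:
    p=np.linalg.inv(tc)@[bx,0,bz,1]; print(bx,bz,p[:3].round(4),cy+f*p[1]/p[2],'width px outer',f*.047/p[2])
im=grab_frame('wrist'); cv2.imwrite('pics/w9c.png',cv2.resize(im[290:390,240:410,::-1],None,fx=4.5,fy=4.5,interpolation=cv2.INTER_CUBIC))
im=grab_frame('side'); cv2.imwrite('pics/s9.png',cv2.resize(im[170:320,230:400,::-1],None,fx=4,fy=4,interpolation=cv2.INTER_CUBIC))
E
```

```text
-0.004 0.0004 [1.000e-04 3.430e-02 1.445e-01] 346.5637995337513 width px outer 136.92841556805536
-0.008 0.0004 [1.000e-04 3.540e-02 1.407e-01] 352.69338262863977 width px outer 140.66106526698007
-0.004 0.0018 [1.000e-04 3.560e-02 1.449e-01] 350.1884569196738 width px outer 136.55188723366155
-0.01 0.001 [1.000e-04 3.660e-02 1.389e-01] 357.4940548496354 width px outer 142.42946572904674
```

View pics/w9c.png

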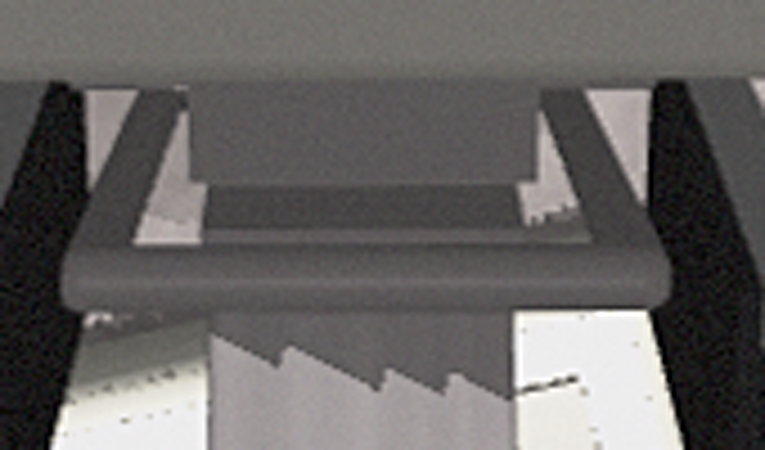

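View pics/s9.png

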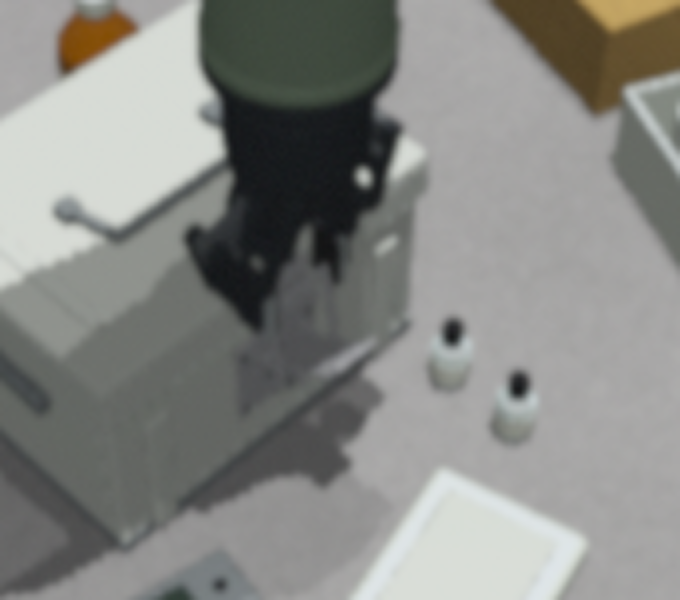

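Request:
jog_arm(commands=[[1, 0, -1, 0, 0, 0], [1, 0, -1, 0, 0, 0], [0, 0, -1, 0, 0, 0], [0, 0, -1, 0, 0, 0]])

```text
clock: 13.7
position: [0.5551, -0.0604, 0.1487]
tool_rot: [2.852, 1.548, 1.655]
force: [1.0, -10.0, -1.9]
grip_width: 0.0456
```

```bash
sed -i 's/-.004,.0004/-.004,.0022/' st.py; cat >> st.py <<'E'
im=grab_frame('wrist'); cv2.imwrite(sys.argv[1].replace('.png','c.png'),cv2.resize(im[290:390,240:410,::-1],None,fx=4.5,fy=4.5,interpolation=cv2.INTER_CUBIC))
E
python3 st.py pics/w10.png
```

```text
(array([-110.4,    0.2,  148.7]), array([[ 0.021, -0.002, -1.   ],
       [-0.006, -1.   ,  0.001],
       [-1.   ,  0.006, -0.021]])) 0.04577246250751224 [ 0.77145532 -6.68228695 -1.44726034]
[-0.1127  0.0002  0.1527] 1.5595196877931468 0.060657656651407175 0.02099691381656299
F case [-6.5  1.7 -1.4]
[{'location': [320.7, 352.3], 'p': 0.96}, {'location': [291.1, 418.9], 'p': 0.71}] [321.55667231 351.26219865]
```

View pics/w10c.png

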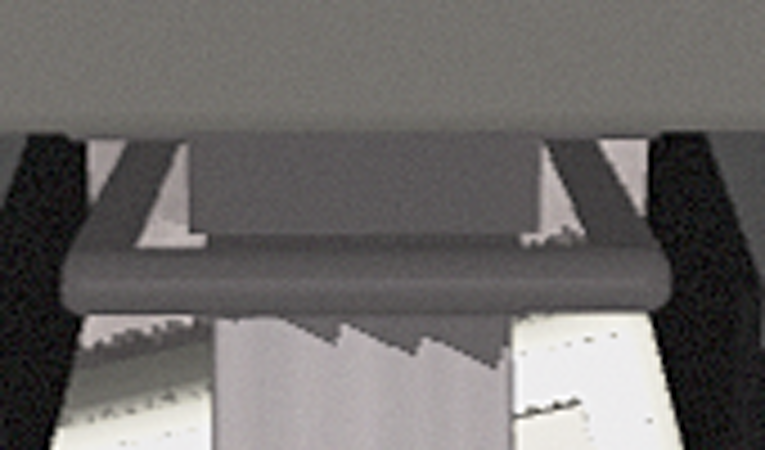

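Request:
jog_arm(commands=[[1.5, 0, 0, 0, 0, 0], [1.5, 0, 0, 0, 0, 0], [1.5, 0, 0, 0, 0, 0], [1.5, 0, 0, 0, 0, 0]])

```text
clock: 14.25
position: [0.5552, -0.0607, 0.1427]
tool_rot: [2.828, 1.549, 1.631]
force: [-2.1, -5.1, 2.6]
grip_width: 0.0458
```

```bash
python3 st.py pics/w11.png
```

```text
(array([-110.8,    0.2,  142.7]), array([[ 0.021, -0.002, -1.   ],
       [-0.007, -1.   ,  0.002],
       [-1.   ,  0.007, -0.021]])) 0.04561206288728073 [-1.25485644 -4.23576688  0.50929964]
[-0.1131  0.0002  0.1467] 1.5509649904484089 0.05466454893658229 0.02099691381656299
F case [-3.5  2.7  0.5]
[{'location': [322.2, 351.0], 'p': 0.58}] [321.41962898 351.50021734]
```

View pics/w11c.png

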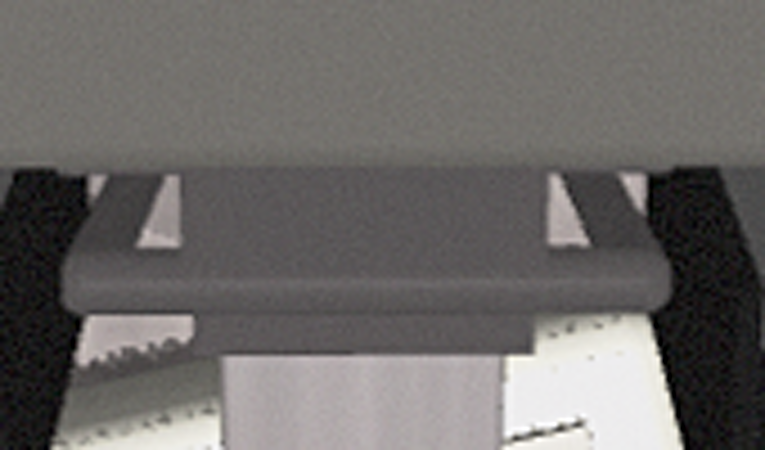

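Request:
jog_arm(commands=[[1.5, 0, 0, 0, 0, 0], [1.5, 0, 0, 0, 0, 0], [1.5, 0, 0, 0, 0, 0], [1, 0, 0, 0, 0, 0]])

```text
clock: 14.8
position: [0.5553, -0.0607, 0.1376]
tool_rot: [2.817, 1.55, 1.62]
force: [-4.2, -4.4, 10.0]
grip_width: 0.0461
```

```bash
python3 st.py pics/w12.png
```

```text
(array([-1.108e+02,  1.000e-01,  1.376e+02]), array([[ 0.02 , -0.002, -1.   ],
       [-0.007, -1.   ,  0.002],
       [-1.   ,  0.007, -0.02 ]])) 0.04536187753653115 [-3.51510759 -5.05364034  6.58169475]
[-1.131e-01  1.000e-04  1.416e-01] 1.5490062496316361 0.04956776710726436 0.019997333973150535
F case [-3.4  5.1  6.6]
[{'location': [323.3, 355.9], 'p': 0.63}, {'location': [319.4, 294.5], 'p': 0.2}] [321.55840129 351.3181001 ]
```

View pics/w12c.png

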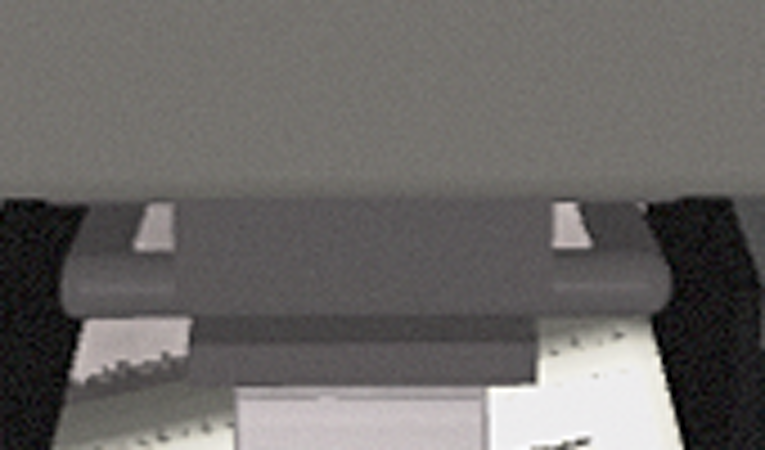

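Request:
jog_arm(commands=[[0, 0, 0, 0, 0, 0], [0, 0, 0, 0, 0, 0], [0, 0, 0, 0, 0, 0]], gripper=50)

```text
clock: 15.25
position: [0.5563, -0.0602, 0.1378]
tool_rot: [2.715, 1.549, 1.518]
force: [-0.7, -4.1, -2.0]
grip_width: 0.0686
```

Request:
jog_arm(commands=[[-10, 0, 2, 0, 0, 0], [-20, 0, 2, 0, 0, 0], [-25, 0, 3, 0, 0, 0], [-20, 0, 15, 0, 0.05, 0], [-5, 0, 20, 0, 0.1, 0], [-5, 0, 20, 0, 0.1, 0], [0, 0, 20, 0, 0.1, 0], [0, 0, 20, 0, 0.1, 0], [0, 0, 0, 0, 0, 0]])

```text
clock: 16.15
position: [0.5965, -0.1534, 0.2156]
tool_rot: [3.095, 1.079, 1.913]
force: [-0.7, 0.2, -1.9]
grip_width: 0.0687
```

```bash
python3 - <<'E'
from look import *
q=Q+[.021,1.1,1.1]
A,C=look('pics/w13.png',q); print(incase(A),observe()['force'],observe()['qpos'].round(2))
for k in ['keeper','loop_bar','lever_tip','lever_pivot']:
    print(k,[(np.round(e['location'],1),round(e['p'],2)) for e in nets.pinpoint('wrist',k)[:2]],proj(C,c2w(Q,pts(*q[3:])[k])).round(1))
E
```

```text
(array([-212.2,   -4.2,  215.6]), array([[ 0.472,  0.008, -0.881],
       [-0.016, -1.   , -0.018],
       [-0.881,  0.022, -0.472]])) [-0.2111154   0.46013474  0.64164839] [ 0.68  0.78 -0.61  1.38 -0.01  1.33  0.57]
keeper [(array([308.5, 156.7]), 0.66), (array([310.1, 262.8]), 0.29)] [312.4 158.5]
loop_bar [(array([314.9, 160.6]), 0.84)] [312.1 176.3]
lever_tip [] [311.4 261.7]
lever_pivot [(array([310.6, 187.6]), 0.74)] [312.3 188.6]
```

View pics/w13.png

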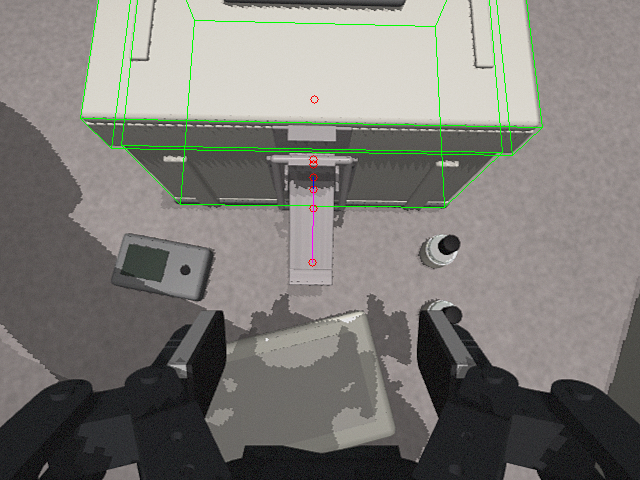

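```bash
cat >> h.py <<'E'
def tipT(th,tilt,off=0.0):
    t=pts(0,th,0)['lever_tip']+off*np.array([-np.cos(th),0,np.sin(th)])
    x=np.array([np.sin(tilt),0,-np.cos(tilt)])
    return target(t-.011*x,tilt,flip=1)
def press(th0,th1,t0,t1,n,A=None):
    import json
    prev=pose() if A is None else A; out=[]
    for i in range(1,n+1):
        s=i/n; G=tipT(th0+(th1-th0)*s,t0+(t1-t0)*s); a,b=delta(prev,G); out.append([float(v) for v in a]+[float(v) for v in b]); prev=G
    print(json.dumps(out))
E
python3 - <<'E'
from h import *
A=pose(); G=tipT(1.1,.55,.02); print(incase(G)[0],delta(A,G)); rows(A,G,8)
E
```

```text
[-175.    -0.   103.7] (array([117. ,  -9. ,  25.6]), array([ 0.026,  0.065, -0.014]))
[[14.6, -1.1, 3.2, 0.003, 0.008, -0.002], [14.6, -1.1, 3.3, 0.003, 0.008, -0.002], [14.6, -1.1, 3.4, 0.003, 0.008, -0.002], [14.5, -1.0, 3.6, 0.003, 0.008, -0.002], [14.5, -1.0, 3.7, 0.003, 0.008, -0.002], [14.5, -0.9, 3.8, 0.003, 0.008, -0.002], [14.5, -0.9, 3.9, 0.003, 0.008, -0.002], [14.4, -0.9, 4.1, 0.003, 0.008, -0.002]]
```

Request:
jog_arm(commands=[[0, 0, 0, 0, 0, 0], [0, 0, 0, 0, 0, 0], [15, -1, 3, 0.003, 0.008, -0.002], [15, -1, 3, 0.003, 0.008, -0.002], [15, -1, 3, 0.003, 0.008, -0.002], [15, -1, 4, 0.003, 0.008, -0.002], [14, -1, 4, 0.003, 0.008, -0.002], [14, -1, 4, 0.003, 0.008, -0.002], [14, -1, 4, 0.003, 0.008, -0.002], [14, -1, 4, 0.003, 0.008, 0]], gripper=255)

```text
clock: 17.4
position: [0.5774, -0.1157, 0.0967]
tool_rot: [3.141, 1.02, 1.951]
force: [0.4, 0.8, 0.5]
grip_width: -0.0001
```

```bash
python3 - <<'E'
from look import *
q=Q+[.021,1.1,2.6]
A,C=look('pics/w14.png',q); print(incase(A),observe()['grip_width'],observe()['force'])
press(1.1,.3,.6,.85,14)
E
```

```text
(array([-170. ,   -0.2,   96.7]), array([[ 0.523,  0.006, -0.852],
       [ 0.003, -1.   , -0.005],
       [-0.852,  0.   , -0.523]])) 7.824293111972292e-05 [-1.75454358  1.03645499 -3.33775754]
[[11.7, 1.0, 3.2, 0.004, 0.065, 0.005], [2.8, 0.0, 0.8, 0.0, 0.018, 0.0], [2.8, 0.0, 0.7, 0.0, 0.018, 0.0], [2.9, -0.0, 0.6, 0.0, 0.018, 0.0], [2.9, 0.0, 0.5, 0.0, 0.018, -0.0], [2.9, -0.0, 0.4, -0.0, 0.018, 0.0], [2.9, -0.0, 0.3, 0.0, 0.018, 0.0], [2.9, -0.0, 0.2, 0.0, 0.018, -0.0], [2.9, 0.0, 0.0, 0.0, 0.018, -0.0], [2.9, 0.0, -0.1, 0.0, 0.018, 0.0], [2.9, 0.0, -0.2, 0.0, 0.018, -0.0], [2.9, -0.0, -0.3, 0.0, 0.018, 0.0], [2.8, 0.0, -0.4, 0.0, 0.018, 0.0], [2.8, -0.0, -0.5, 0.0, 0.018, 0.0]]
```

View pics/w14.png

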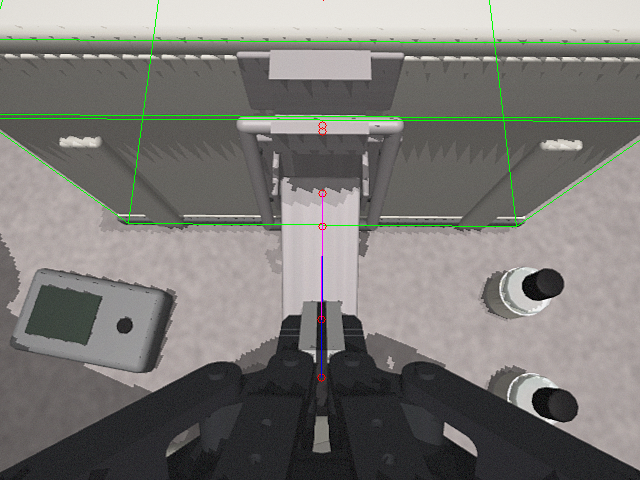

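Request:
jog_arm(commands=[[4, 0.5, 1, 0.004, 0.03, 0.005], [4, 0.5, 1, 0, 0.03, 0], [4, 0, 1, 0, 0.005, 0], [3, 0, 0.8, 0, 0.018, 0], [3, 0, 0.7, 0, 0.018, 0], [3, 0, 0.6, 0, 0.018, 0], [3, 0, 0.5, 0, 0.018, 0], [3, 0, 0.4, 0, 0.018, 0], [3, 0, 0.3, 0, 0.018, 0], [3, 0, 0.2, 0, 0.018, 0]])

```text
clock: 18.45
position: [0.5724, -0.1009, 0.0635]
tool_rot: [3.138, 0.811, 1.942]
force: [0.3, -2.4, 3.3]
grip_width: -0.0
```

```bash
python3 - <<'E'
from look import *
q=Q+[.015,.7,2.6]
A,C=look('pics/w15.png',q); print(incase(A),observe()['force'])
p,a=incase(A); tip=p+a[:,0]*11; d=tip-P*1000; print(tip, 'theta', np.arctan2(-d[0],-d[2])-np.arctan2(8,50))
E
```

```text
(array([-154.4,   -1.1,   63.5]), array([[ 0.688, -0.002, -0.725],
       [-0.003, -1.   , -0.   ],
       [-0.725,  0.002, -0.689]])) [ 0.73008335 -1.57952603  1.16973023]
[-146.832   -1.133   55.525] theta 0.603705761271913
```

View pics/w15.png

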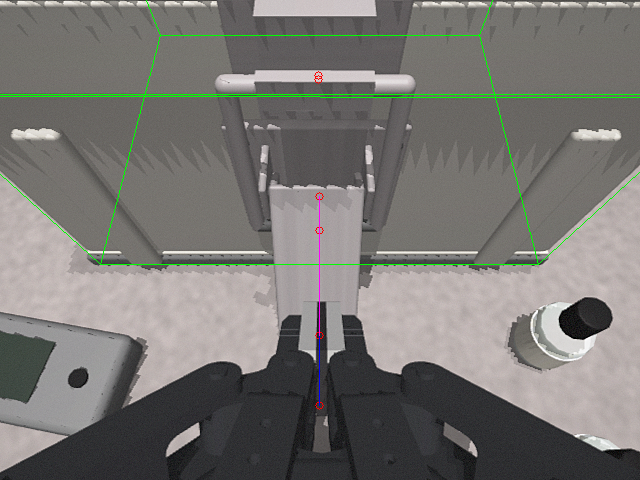

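```bash
python3 - <<'E'
from h import *
press(.6,-.03,.76,.95,12)
E
```

```text
[[2.2, -0.7, -0.3, -0.0, 0.015, -0.003], [2.6, 0.0, -0.1, -0.0, 0.016, -0.0], [2.6, -0.0, -0.2, 0.0, 0.016, 0.0], [2.6, 0.0, -0.3, 0.0, 0.016, 0.0], [2.6, -0.0, -0.4, -0.0, 0.016, -0.0], [2.6, 0.0, -0.5, 0.0, 0.016, 0.0], [2.5, -0.0, -0.6, -0.0, 0.016, -0.0], [2.5, 0.0, -0.7, -0.0, 0.016, 0.0], [2.5, 0.0, -0.8, 0.0, 0.016, 0.0], [2.4, 0.0, -0.9, 0.0, 0.016, -0.0], [2.4, 0.0, -1.0, 0.0, 0.016, 0.0], [2.4, 0.0, -1.1, -0.0, 0.016, -0.0]]
```

Request:
jog_arm(commands=[[2.5, -0.7, -0.3, 0, 0.015, 0], [2.6, 0, -0.2, 0, 0.016, 0], [2.6, 0, -0.2, 0, 0.016, 0], [2.6, 0, -0.3, 0, 0.016, 0], [2.6, 0, -0.4, 0, 0.016, 0], [2.6, 0, -0.5, 0, 0.016, 0], [2.6, 0, -0.6, 0, 0.016, 0], [2.5, 0, -0.7, 0, 0.016, 0], [2.5, 0, -0.8, 0, 0.016, 0], [2.4, 0, -0.9, 0, 0.016, 0]])

```text
clock: 19.5
position: [0.5642, -0.082, 0.0487]
tool_rot: [3.138, 0.642, 1.939]
force: [3.7, -26.5, 19.0]
grip_width: 0.0001
```

```bash
cat > st2.py <<'E'
from look import *
import sys
q=Q+[.005,.0,0]
A,C=look(sys.argv[1],q); print(incase(A),observe()['force'],observe()['clock'])
p,a=incase(A); tip=p+a[:,0]*11; d=tip-P*1000; print(tip, 'theta', np.arctan2(-d[0],-d[2])-np.arctan2(8,50))
E
python3 st2.py pics/w16.png
```

```text
(array([-133.9,   -0.3,   48.7]), array([[ 0.801, -0.005, -0.599],
       [-0.006, -1.   ,  0.001],
       [-0.599,  0.003, -0.801]])) [  4.24053425 -16.36064812   9.97876814] 19.55
[-125.089   -0.366   42.111] theta 0.09792437593273567
```

View pics/w16.png

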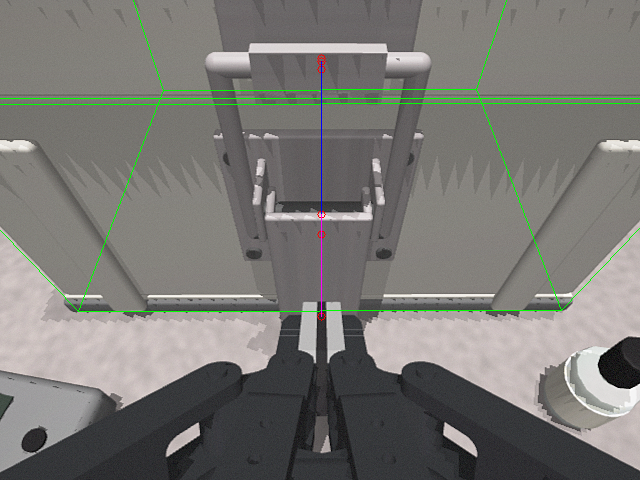

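Request:
jog_arm(commands=[[-5, 0, 0, 0, 0, 0], [-15, 0, 0, 0, 0, 0], [-25, 0, 0, 0, 0, 0], [-30, 0, -3, 0, -0.05, 0], [-30, 0, -3, 0, -0.05, 0], [-25, 0, -3, 0, -0.05, 0], [0, 0, 0, 0, 0, 0]])

```text
clock: 20.25
position: [0.5992, -0.1755, 0.1385]
tool_rot: [3.139, 0.791, 1.938]
force: [0.6, 0.7, 0.7]
grip_width: -0.0001
```

```bash
cat >> st2.py <<'E'
for k in ['lid_edge','keeper','loop_bar','lever_tip','lever_pivot']:
    print(k,[(np.round(e['location'],1),round(e['p'],2)) for e in nets.pinpoint('wrist',k)[:2]],proj(C,c2w(Q,pts(.005,0,0)[k])).round(1))
E
python3 st2.py pics/w17.png
```

```text
(array([-233.7,    1.4,  138.5]), array([[ 0.703, -0.007, -0.711],
       [-0.006, -1.   ,  0.004],
       [-0.711,  0.002, -0.703]])) [-0.32002727  0.89400911 -0.33583184] 20.3
[-225.967    1.334  130.679] theta 1.7393306320583306
lid_edge [(array([321.4,  22. ]), 0.98), (array([321.8,  92.8]), 0.61)] [322.1  26.2]
keeper [(array([320.5,  90.7]), 0.85)] [322.4  95.3]
loop_bar [] [322.3  91. ]
lever_tip [(array([317.8, 214.7]), 0.61)] [321.9 215.6]
lever_pivot [(array([318.7, 157.8]), 0.66)] [322.1 158. ]
```

View pics/w17.png

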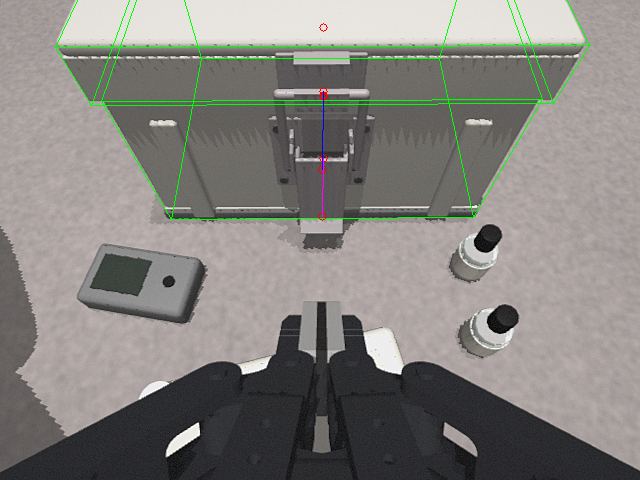

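Request:
jog_arm(commands=[[-25, 0, 0, 0, 0, 0], [-30, 0, 0, 0, 0, 0], [-30, 0, 0, 0, 0, 0], [-25, 0, 0, 0, 0, 0], [0, 0, 0, 0, 0, 0], [0, 0, 0, 0, 0, 0], [0, 0, 0, 0, 0, 0], [0, 0, 0, 0, 0, 0]])

```text
clock: 21.35
position: [0.6236, -0.2445, 0.2074]
tool_rot: [-3.128, 0.771, 1.955]
force: [0.7, 0.3, -0.1]
grip_width: -0.0001
```

```bash
python3 st2.py pics/w18.png; python3 - <<'E'
from look import *
im=grab_frame('wrist'); cv2.imwrite('pics/w18c.png',cv2.resize(im[60:260,220:420,::-1],None,fx=3,fy=3,interpolation=cv2.INTER_CUBIC))
t=grab_frame('top')[:,:,::-1]; cv2.imwrite('pics/top9.png',t)
E
```

```text
(array([-306.8,    4. ,  207.4]), array([[ 0.717, -0.   , -0.697],
       [ 0.006, -1.   ,  0.007],
       [-0.697, -0.009, -0.717]])) [0.85544502 0.04095515 0.30089163] 21.4
[-298.913    4.066  199.733] theta 1.935012174174072
lid_edge [(array([326.6,  54.7]), 0.84)] [327.4  58.1]
keeper [(array([327.1, 100.8]), 0.7)] [327.6 104.2]
loop_bar [(array([443.7, 287.2]), 0.2)] [327.5 101.3]
lever_tip [] [327.2 193.5]
lever_pivot [(array([326.7, 148.3]), 0.93)] [327.4 148.8]
```

View pics/w18c.png

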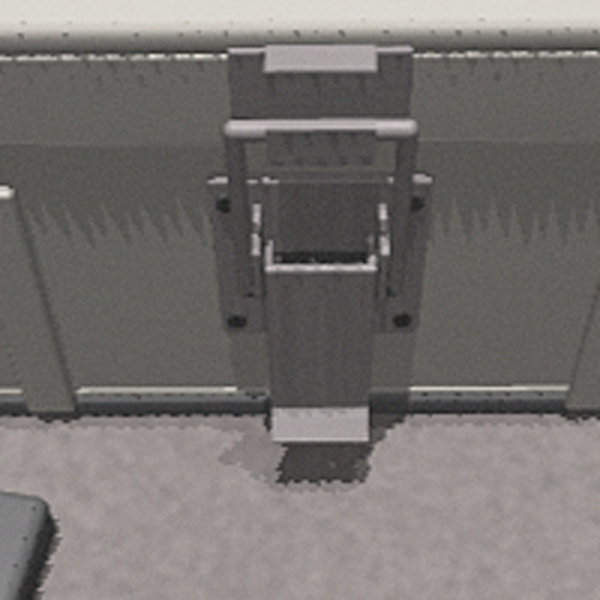

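View pics/top9.png

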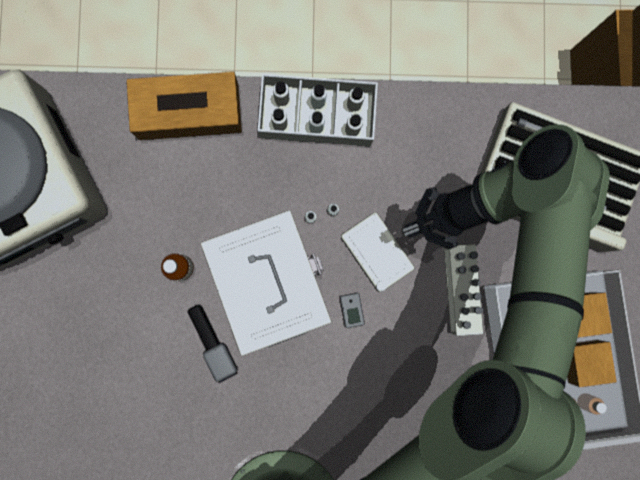

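```bash
python3 -c "
from workcell import bot,observe
print(bot.job_done(),observe()['clock'])"
```

```text
the job is handed in; nothing more can be done
the job is handed in; nothing more can be done
```

The case is shut and latched, and I handed the job in about 21.5 s into the 64 s limit. I pressed the lid down onto the seal, lifted the loop and dropped its bar into the keeper slot. Then I pressed the lever down until it stopped against the case.

- **Latch:** about 2 s after I let go, the wrist picture showed the lever flat, the bar in the keeper and the lid closed. The arm was clear, reading under 1 N.
- **Lever angle:** just after release, the lever tip was found at pixel (318, 215); the model for a fully shut lever put it at (322, 216). In the final picture the network did not find the tip, so there I judged the lever flat by eye.
- **Loop bar:** the networks did not find it in either check after pressing. It being hooked rests on what I saw in the zoomed picture.
- **Forces:** the highest readings I took were about 33 N at the fingertips as the lever met its stop, and about 29 N when pressing the lid. There may have been short peaks between readings.
- **Other items:** in the last top picture the cold pack, logger, bottle, vials, rack and scanner look to be where they started, compared by eye.

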